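Weed out tired price-ticket holders and clamp the sound ones on the display board

ROBOT

A 6-joint arm with a two-finger parallel gripper is mounted at the origin on a cart in front of the work surface, level with it; the furniture and walls round the work are solid. World frame = base frame: x ahead of the robot, y to its left, z up, the work surface at z = 0. Lengths are in mm, angles in rad, forces in N, time in s.
With the tool pointing down it reaches from about 350 to 975 mm from the base axis. Payload 7.1 kg.
Tool frame: the origin (TCP) lies at the very end of the fingers, on their centre line; the grasp point (between the pads) lies 19 mm behind it (ctrl.pinch_z is the distance from the TCP to the grasp point, in mm); z points along the fingers, y is the direction in which the jaws open and shut (so a half turn about z gives the same grasp; the last joint's range is limited). The gripper opens to 88 mm and grips with 3 to 60 N. Pads are 20 mm wide; open, the fingers measure 115 mm over their backs; the gripper's body (75 mm by 178 mm) begins 61 mm behind the grasp point.
Start: joints at [1.101, 0.423, 1.63, -0, 1.089, -0.019], TCP at [272.271, 562.56, 222.675] pointing down, gripper open.
Joint ranges: [-3, 3], [-0.9, 2.11], [0.09, 2.58], [-1.31, 4.45], [0.11, 2.69], [-2.54, 2.54]. Speed limits (rad/s): [2.39, 2.39, 3.01, 3.14, 3.14, 3.14].

INTERFACE

Orientations are given as a rotation vector (axis times angle).
In Python, from workcell import ctrl gives the robot as it stands.
- The arm moves only by the shell command python3 -m inch 'ROWS' [OPENING]. ROWS is JSON, a list of rows, each an object with "xyz": the shift along the tool's x, y, z in cm, a list of three; "spin": the turn about the tool's z in degrees. A call has 1 to 20 rows; each row is the pose to reach, as a shift and turn from the pose measured when the call began, along the tool's axes at that moment; what a row does not reach only later rows make up. A row lasts 1/10 s, in which the tool goes at most 50 mm and 8.59 degrees, less where a joint would pass 70% of its speed; a pose out of reach is approached as far as the arm can. A call with a gripper value outside its range is refused whole. OPENING is the closure, from 0 (fully open) to 1 (shut), set as the call begins (- or left out, the last holds). The fingers move at their own pace and stop on an object; the grip force is fixed at half the most. Time passes only in rows, so rows that repeat a pose let the fingers close. It gives the time, the measured TCP pose, the force and the opening at its end, in the units of the state.
- ctrl.get_obs(): the state, without advancing time (a new reading comes with each control period).
- ctrl.get_image(name): name is "scene" or "side" or "wrist"; returns the picture (384x512x3 uint8, red, green, blue); there is no depth.
- ctrl.camera_info(name): a dict with "camera_matrix" (3x3 intrinsics, pixels), "R" (3x3) and "t" (3): a world point X has camera coordinates R X + t; the wrist camera has in their place "hand_eye" (4x4, takes a point from camera to tool coordinates, whose origin is the TCP and whose axes are the flange's). Camera axes: x right, y down, z forward; pixel columns grow to the right and rows downward; lengths in mm; the calibration is good to about 2 mm. A picture is of the moment at which its call begins: read the wrist's pose just before it. camera_info takes no time and is no camera call.
- ctrl.close_job(): hands the job in, once; it reports no verdict.
The state is a dict: "t": time; "qpos": joint angles; "qvel": joint speeds; "joint_torque": joint torques, N m; "ee_pos": TCP position; "orientation": TCP orientation; "ft_force": force on the tool from outside, world axes, zero at the start; "moment": the same for the moment, N m; "width": finger opening in mm.
Only numpy, scipy, OpenCV 4.12 (cv2) and the standard library are available. Lean on these libraries where they do the work, as an engineer would, in place of code of your own. Each camera call takes 0.05 s, during which the arm holds its last target. There are 200 camera calls.

TASK

Take every till roll off the display board first and stand it on the mat or counter, clear of the board. Some of the price-ticket holders have tired springs: lifted by its ticket a sound holder comes up with it, a tired one lets the ticket slip out, and an empty one has lost its ticket already; stand the tired and empty holders upright in the grey repair tray and put any ticket that slips out into the white organiser. Stand every sound holder, its ticket still gripped, side by side in the board's channel, then clamp them with a full quarter turn of the red cam lever; leave the jam jar and the calculator alone.

Things in the scene. Friction and masses are not known exactly. Their poses are not given: they have to be found in the camera images.
- holder_1_grip (a point): Middle of the black back jaw (32 mm wide in y, 12 mm thick in x, from 14 to 52 mm up) of holder 1, 40 mm above its underside, 8 mm to +x of the centre of its steel base (56 x, 64 y, 14 mm high). z up. A 22 mm wide sprung jaw faces it on its -x side. 0.23 kg; all holders look alike, tired or sound. Empty, pinch it here across y.
- ticket_1_rail (a point): Middle of the red top rail (60 y, 20 high, 10 mm thick in x) of ticket 1, a rigid white plate 60 wide, 4 mm thick; 90 mm high in all, 30 g. The point is 80 mm above its lower edge; z runs up the ticket. At the start holder 1 grips its lowest 24 mm and the rail's middle is 106 mm above the holder's underside; pinch the rail across x. May be absent: then holder 1 is empty.
- holder_2_grip (a point): Middle of the black back jaw (32 mm wide in y, 12 mm thick in x, from 14 to 52 mm up) of holder 2, 40 mm above its underside, 8 mm to +x of the centre of its steel base (56 x, 64 y, 14 mm high). z up. A 22 mm wide sprung jaw faces it on its -x side. 0.23 kg; all holders look alike, tired or sound. Empty, pinch it here across y.
- ticket_2_rail (a point): Middle of the yellow top rail (60 y, 20 high, 10 mm thick in x) of ticket 2, a rigid white plate 60 wide, 4 mm thick; 90 mm high in all, 30 g. The point is 80 mm above its lower edge; z runs up the ticket. At the start holder 2 grips its lowest 24 mm and the rail's middle is 106 mm above the holder's underside; pinch the rail across x. May be absent: then holder 2 is empty.
- holder_3_grip (a point): Middle of the black back jaw (32 mm wide in y, 12 mm thick in x, from 14 to 52 mm up) of holder 3, 40 mm above its underside, 8 mm to +x of the centre of its steel base (56 x, 64 y, 14 mm high). z up. A 22 mm wide sprung jaw faces it on its -x side. 0.23 kg; all holders look alike, tired or sound. Empty, pinch it here across y.
- ticket_3_rail (a point): Middle of the green top rail (60 y, 20 high, 10 mm thick in x) of ticket 3, a rigid white plate 60 wide, 4 mm thick; 90 mm high in all, 30 g. The point is 80 mm above its lower edge; z runs up the ticket. At the start holder 3 grips its lowest 24 mm and the rail's middle is 106 mm above the holder's underside; pinch the rail across x. May be absent: then holder 3 is empty.
- holder_4_grip (a point): Middle of the black back jaw (32 mm wide in y, 12 mm thick in x, from 14 to 52 mm up) of holder 4, 40 mm above its underside, 8 mm to +x of the centre of its steel base (56 x, 64 y, 14 mm high). z up. A 22 mm wide sprung jaw faces it on its -x side. 0.23 kg; all holders look alike, tired or sound. Empty, pinch it here across y.
- ticket_4_rail (a point): Middle of the blue top rail (60 y, 20 high, 10 mm thick in x) of ticket 4, a rigid white plate 60 wide, 4 mm thick; 90 mm high in all, 30 g. The point is 80 mm above its lower edge; z runs up the ticket. At the start holder 4 grips its lowest 24 mm and the rail's middle is 106 mm above the holder's underside; pinch the rail across x. May be absent: then holder 4 is empty.
- board_floor (a point): Middle of the display board's open channel, on its plate, 8 mm over the mat; x points to the wooden fence (far side), y along the channel. Channel 200 mm long with low end stops, 76 mm wide between fence and blue clamp bar (both up to 14 mm above the plate). Two holders fit side by side 50 mm either side of this point, their 64 mm side along y; locking moves the bar 19.5 mm to the fence.
- board: The fixed aluminium display board. Origin on the mat, 2 mm to -x of the channel's middle; axes as the channel's. Plate from x = -60 to 55, y = -118 to 118 mm; the cam sits on an ear from x = -110 to 55, y = -188 to -112 mm.
- cam (a joint): Red cam lever of the board, turning level about a vertical pin. 0 = unlocked (lever points to the board's -y), 1.57 = locked, its stop at 1.75 (a quarter turn clockwise seen from above; lever points to the board's -x). Turns easily (about 0.1 N m, a little more at the end), stays where it is left. Starts between 0 and 0.25.
- cam_knob (a point): Middle of the upright red round knob (16 mm diameter, its top 68 mm over the mat) at the end of the flat cam lever, 60 mm from the pin; this point is 56 mm over the mat, 26 mm above the lever's upper face (30 mm).
- cam_pivot (a point): Axis of the cam's pin, 56 mm over the mat, 60 mm from the knob.
- repair_tray: Grey open repair tray, fixed, 190 (x) x 120 (y) x 26 mm, walls and floor 4 mm. Origin: centre of its underside. Room for two holders side by side along x.
- ticket_bin: White desk organiser, fixed, 180 (x) x 138 (y) mm, walls 66 mm high (-x wall lower in the middle). Origin: centre of its underside. Its rear compartment (x = +12 to +88 mm, y = -66 to +66 mm, floor at 3 mm, partition 60 mm high) is undivided; two tickets fit side by side along y, rails above the rim.
- till_roll_a_mid (a point): Centre of a white till roll standing on end, 57 mm diameter, 57 mm high, in the board's channel at the start; z is its axis. May be absent.
- till_roll_b_mid (a point): Centre of another white till roll standing on end, 52 mm diameter, 57 mm high, in the board's channel at the start; z is its axis. May be absent.
- mat_corner (a point): Near left corner of the pale mat that lies on the dark counter, at its top: the mat reaches from here 395 mm to +x and 775 mm to -y. Its top is z = 0, where the board and the repair tray stand; the counter round it, where the holders and the organiser stand at the start, is 5 mm lower.
- jam_jar: Bystander: jam jar with a red lid, 75 mm diameter, 92 mm high, behind the board. Origin under its centre.
- desk_calculator: Bystander: desk calculator, 142 x 100 x 19 mm, behind the board. Origin under its centre.
There are look-alikes about, which are no part of the job. Leave any yellow look-alike of the part that bears till_roll_a_mid alone.

How it is judged (in metres and radians):
On the way, in this order (a step that is already met when the one before it is completed fails the run):
1. every till roll stands on the counter, clear of the board (height (world z) of each of till_roll_a_mid, till_roll_b_mid below 0.0325 m and angle between each of till_roll_a_mid, till_roll_b_mid's own z axis and vertical below 0.2 rad and (x of till_roll_a_mid in the frame of board_floor below -0.14 m or (x of till_roll_a_mid in the frame of board_floor below -0.09 m and y of till_roll_a_mid in the frame of board_floor above -0.084 m) or x of till_roll_a_mid in the frame of board_floor above 0.08 m or y of till_roll_a_mid in the frame of board_floor below -0.215 m or y of till_roll_a_mid in the frame of board_floor above 0.145 m) and (x of till_roll_b_mid in the frame of board_floor below -0.14 m or (x of till_roll_b_mid in the frame of board_floor below -0.09 m and y of till_roll_b_mid in the frame of board_floor above -0.084 m) or x of till_roll_b_mid in the frame of board_floor above 0.08 m or y of till_roll_b_mid in the frame of board_floor below -0.215 m or y of till_roll_b_mid in the frame of board_floor above 0.145 m)), for 0.2 s.
2. every sound holder stands in the board's channel, its ticket in its jaws, with the cam still unlocked (y of holder_1_grip in the frame of board_floor between -0.1 and 0.1 m and x of holder_1_grip in the frame of board_floor between -0.03 and 0.035 m and z of holder_1_grip in the frame of board_floor between 0.035 and 0.045 m and angle between each of holder_1_grip, holder_4_grip's own z axis and vertical below 0.1 rad and z of ticket_1_rail in the frame of holder_1_grip between 0.056 and 0.076 m and horizontal distance between ticket_1_rail and holder_1_grip below 0.02 m and y of holder_4_grip in the frame of board_floor between -0.1 and 0.1 m and x of holder_4_grip in the frame of board_floor between -0.03 and 0.035 m and z of holder_4_grip in the frame of board_floor between 0.035 and 0.045 m and z of ticket_4_rail in the frame of holder_4_grip between 0.056 and 0.076 m and horizontal distance between ticket_4_rail and holder_4_grip below 0.02 m and value of joint cam below 0.8 rad), for 0.2 s.
3. the cam is turned to locked (value of joint cam above 1.4 rad), for 0.2 s.
At the end, for the whole second after the job is handed in: Till rolls upright on the counter outside the board's outline; sound holders upright in the channel, tickets within 10 mm of their starting depth; cam past 1.4 rad; tired and empty holders in the repair tray, upright within 0.15 rad; their tickets inside the organiser (all of step 1 and y of holder_1_grip in the frame of board_floor between -0.1 and 0.1 m and x of holder_1_grip in the frame of board_floor between -0.03 and 0.035 m and z of holder_1_grip in the frame of board_floor between 0.035 and 0.045 m and angle between each of holder_1_grip, holder_4_grip's own z axis and vertical below 0.1 rad and z of ticket_1_rail in the frame of holder_1_grip between 0.056 and 0.076 m and horizontal distance between ticket_1_rail and holder_1_grip below 0.02 m and y of holder_4_grip in the frame of board_floor between -0.1 and 0.1 m and x of holder_4_grip in the frame of board_floor between -0.03 and 0.035 m and z of holder_4_grip in the frame of board_floor between 0.035 and 0.045 m and z of ticket_4_rail in the frame of holder_4_grip between 0.056 and 0.076 m and horizontal distance between ticket_4_rail and holder_4_grip below 0.02 m and x of holder_2_grip in the frame of repair_tray between -0.09 and 0.09 m and y of holder_2_grip in the frame of repair_tray between -0.055 and 0.055 m and z of holder_2_grip in the frame of repair_tray between 0.03 and 0.056 m and angle between each of holder_2_grip, holder_3_grip's own z axis and vertical below 0.15 rad and x of holder_3_grip in the frame of repair_tray between -0.09 and 0.09 m and y of holder_3_grip in the frame of repair_tray between -0.055 and 0.055 m and z of holder_3_grip in the frame of repair_tray between 0.03 and 0.056 m and x of ticket_2_rail in the frame of ticket_bin between -0.1 and 0.1 m and y of ticket_2_rail in the frame of ticket_bin between -0.08 and 0.08 m and z of ticket_2_rail in the frame of ticket_bin between 0 and 0.098 m and x of ticket_3_rail in the frame of ticket_bin between -0.1 and 0.1 m and y of ticket_3_rail in the frame of ticket_bin between -0.08 and 0.08 m and z of ticket_3_rail in the frame of ticket_bin between 0 and 0.098 m and value of joint cam above 1.4 rad); the robot touches nothing.
It fails at once if the jam jar or the calculator is pushed away (distance of any of jam_jar, desk_calculator from where it was at the start of the episode above 0.03 m).
Of ticket_2, ticket_3 only 1 to 2 are there at a start; the rules pass over those that are not, and their reading is None.
Of till_roll_a, till_roll_b only 1 to 2 are there at a start; the rules pass over those that are not, and their reading is None.
At some moment in a run one of holder_1, holder_2, holder_3, holder_4 may be knocked a few centimetres aside while the robot is not near it.
It also fails if it takes over 210 s, if anything falls off the work surface, if the arm or the gripper's body presses on something with over 40 N, if the wrist force passes 120 N, or if a joint passes its speed limit or range.

## Working session

There is one attempt and no reset: what is moved stays moved. The work goes in short steps, Python scripts to look and compute and a shell command to move; the robot and the scene stay as the last step left them, time stands still between calls to the robot, and variables do not carry over. Pictures are saved under pics/ and viewed, about 12 in all and at most 16, crops included, and the job is handed in when it is done.

```bash
mkdir -p pics
cat > h.py <<'E'
import numpy as np, cv2
from scipy.spatial.transform import Rotation as Rn
from workcell import ctrl
def T():
    o=ctrl.get_obs(); M=np.eye(4); M[:3,:3]=Rn.from_rotvec(o['orientation']).as_matrix(); M[:3,3]=o['ee_pos']; return M
def cam(n):
    c=ctrl.camera_info(n); K=np.array(c['camera_matrix'])
    if n=='wrist':
        W=np.linalg.inv(T()@np.array(c['hand_eye'])); return K,W[:3,:3],W[:3,3]
    return K,np.array(c['R']),np.array(c['t'])
def shot(n,f):
    C=cam(n); im=ctrl.get_image(n); cv2.imwrite('pics/'+f+'.png',cv2.cvtColor(im,cv2.COLOR_RGB2BGR)); np.savez('pics/'+f+'.npz',K=C[0],R=C[1],t=C[2]); return im,C
def load(f):
    d=np.load('pics/'+f+'.npz'); return cv2.imread('pics/'+f+'.png'),(d['K'],d['R'],d['t'])
def ray(C,u,v,z):
    K,R,t=C; d=R.T@np.linalg.inv(K)@np.array([u,v,1.]); o=-R.T@t; return o+d*(z-o[2])/d[2]
def proj(C,X):
    K,R,t=C; p=K@(R@np.array(X,float)+t); return p[:2]/p[2]
def go(x,y,z=None):
    M=T(); d=np.array([x,y,M[2,3] if z is None else z])-M[:3,3]; return np.round(M[:3,:3].T@d/10,2)
E
python3 - <<'E'
from h import *
a,C=shot('scene','scene0');b,D=shot('side','side0');w,E=shot('wrist','wrist0')
for c in (C,D,E): print(np.round(-c[1].T@c[2]),np.round(c[1][2],2))
print(T().round(3)); print(ctrl.get_obs())
cv2.imwrite('pics/all0.png',cv2.resize(np.hstack([cv2.imread('pics/scene0.png'),cv2.imread('pics/side0.png')]),(800,300)))
E
```

```text
[-106. -909.  643.] [ 0.55  0.71 -0.44]
[1008. -697. 1495.] [-0.25  0.43 -0.87]
[212. 593. 384.] [ 0.22 -0.11 -0.97]
[[-9.00000e-01  4.36000e-01 -1.00000e-03  2.72091e+02]
 [ 4.36000e-01  9.00000e-01 -1.00000e-03  5.62173e+02]
 [-0.00000e+00 -1.00000e-03 -1.00000e+00  2.22063e+02]
 [ 0.00000e+00  0.00000e+00  0.00000e+00  1.00000e+00]]
{'t': 0.15, 'qpos': array([ 1.10099083e+00,  4.23692985e-01,  1.63051416e+00, -3.25826754e-05,
        1.08860752e+00, -1.90024493e-02]), 'qvel': array([-0.00114914, -0.00159636, -0.00286073, -0.00106012, -0.00056985,
       -0.00101256]), 'joint_torque': array([ 2.49654140e-04, -5.44985461e+01, -2.73918539e+01,  6.43764809e-02,
        2.04201671e-02, -9.83505902e-05]), 'ee_pos': array([272.0911783 , 562.17287478, 222.06310072]), 'orientation': array([-7.02055764e-01, -3.06186817e+00,  1.87328919e-03]), 'ft_force': array([-0.07469519,  0.30003908, -0.35567332]), 'moment': array([-0.00186909, -0.0157691 , -0.03899931]), 'width': 87.92155727471653}
```

View pics/scene0.png

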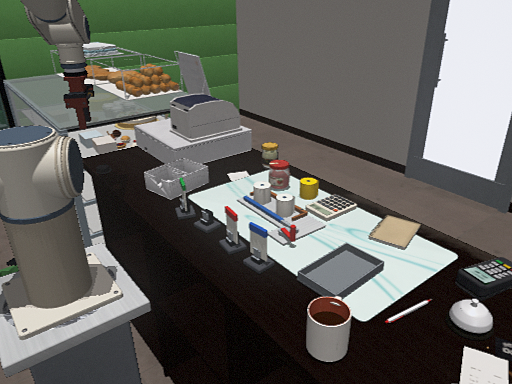

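View pics/side0.png

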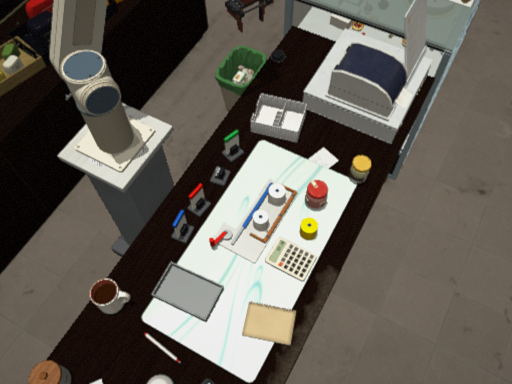

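The scene shows holders in a row: green (3), empty (2), red (1) and blue (4). There are two white rolls on the board, at side pixels (277,193) and (261,219). Look-alikes for the till rolls are the yellow roll (309,228) and the red-lidded jar (317,192). The mug and the pen are not involved. One close crop of the side view will confirm the choice and give pixels.

Run:
```python
import cv2
i=cv2.imread('pics/side0.png')[90:330,140:360]
i=cv2.resize(i,None,fx=2.5,fy=2.5,interpolation=cv2.INTER_CUBIC)
cv2.imwrite('pics/crop1.png',i)
```

```text
(no output)
```

View pics/crop1.png

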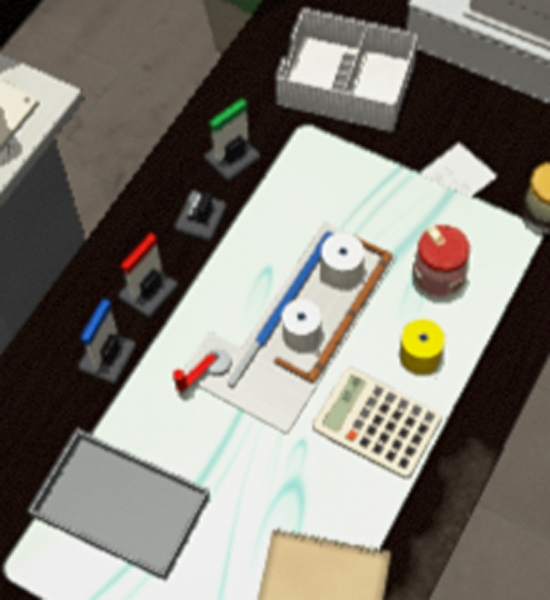

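The crop confirms the white rolls at crop (343,258) and (302,325), with the yellow roll apart at (422,345). The cam knob is at (181,378), the green holder at (232,160), the empty one at (200,213), red at (148,285) and blue at (107,352). The tray and bin are clear.

Run:
```python
from h import *
_,C=load('side0')
def p(n,x,y,z):
    r=ray(C,140+x/2.5,90+y/2.5,z); print(n,r.round(0)); return r
p('matcorner',305,127,0);p('matfarleft~',545,225,0)
a=p('rolla top',343,250,65);b=p('rollb top',302,315,65)
for n,x,y in [('board fence far-left top',388,257),('fence near right',315,376),('fence start',378,243)]: p(n,x,y,22)
p('bar end',262,340,22);p('bar start',327,236,22)
p('knob',180,375,62);p('pivot',220,362,35);
p('board corner',290,432,8); p('ear corner',178,390,8)
for n,l in dict(tray=[(80,432),(208,493),(165,575),(32,513)]).items():
    for q in l: p(n,*q,26)
for q in [(307,12),(415,38),(388,127),(280,82)]: p('bin',*q,61)
for n,q in dict(h3=(236,142),h2=(202,200),h1=(152,275),h4=(111,340)).items(): p(n,*q,47)
for n,q in dict(g=[(210,128),(246,105)],r=[(122,267),(157,239)],b=[(82,340),(110,306)]).items():
    for k in q: p(n,*k,111)
for n,q in dict(g=[(206,155),(259,160),(230,178)],e=[(177,218),(203,237),(226,210)],r=[(122,293),(147,313),(176,286)],b=[(80,358),(107,380),(135,350)]).items():
    for k in q: p(n+' base',*k,9)
p('jar',443,240,92);p('yellow',422,335,57);
for q in [(348,370),(440,410),(408,475),(313,425)]: p('calc',*q,19)
```

```text
matcorner [486. 258.   0.]
matfarleft~ [868. 270.   0.]
rolla top [651.  62.  65.]
rollb top [650. -51.  65.]
board fence far-left top [701. 105.  22.]
fence near right [ 698. -102.   22.]
fence start [678. 118.  22.]
bar end [611. -90.  22.]
bar start [611.  94.  22.]
knob [ 554. -200.   62.]
pivot [ 582. -149.   35.]
board corner [ 704. -182.    8.]
ear corner [ 546. -201.    8.]
tray [ 472. -316.   26.]
tray [ 657. -308.   26.]
tray [ 665. -420.   26.]
tray [ 480. -434.   26.]
bin [407. 409.  61.]
bin [574. 441.  61.]
bin [612. 276.  61.]
bin [437. 273.  61.]
h3 [428. 157.  47.]
h2 [436.  49.  47.]
h1 [439. -86.  47.]
h4 [ 444. -195.   47.]
g [410. 123. 111.]
g [434. 181. 111.]
r [ 424. -122.  111.]
r [441. -64. 111.]
b [ 437. -235.  111.]
b [ 441. -177.  111.]
g base [386. 138.   9.]
g base [459. 168.   9.]
g base [437. 120.   9.]
e base [406.  25.   9.]
e base [454.  16.   9.]
e base [460.  70.   9.]
r base [ 403. -114.    9.]
r base [ 450. -124.    9.]
r base [462. -69.   9.]
b base [ 407. -224.    9.]
b base [ 456. -234.    9.]
b base [ 465. -179.    9.]
jar [768. 125.  92.]
yellow [799.   2.  57.]
calc [731. -73.  19.]
calc [861. -66.  19.]
calc [ 864. -165.   19.]
calc [ 727. -163.   19.]
```

Everything found fits the given sizes: the board is aligned with the world axes, with its channel middle near (650,3). I'll go over the board with the tool squared up.

```bash
python3 -m inch '[{"xyz":[-56.7,-35,-8],"spin":-25.9},{"xyz":[-56.7,-35,-8],"spin":-25.9},{"xyz":[-56.7,-35,-8],"spin":-25.9},{"xyz":[-56.7,-35,-8],"spin":-25.9},{"xyz":[-56.7,-35,-8],"spin":-25.9},{"xyz":[-56.7,-35,-8],"spin":-25.9},{"xyz":[-56.7,-35,-8],"spin":-25.9},{"xyz":[-56.7,-35,-8],"spin":-25.9},{"xyz":[-56.7,-35,-8],"spin":-25.9},{"xyz":[-56.7,-35,-8],"spin":-25.9},{"xyz":[-56.7,-35,-8],"spin":-25.9},{"xyz":[-56.7,-35,-8],"spin":-25.9},{"xyz":[-56.7,-35,-8],"spin":-25.9},{"xyz":[-56.7,-35,-8],"spin":-25.9},{"xyz":[-56.7,-35,-8],"spin":-25.9},{"xyz":[-56.7,-35,-8],"spin":-25.9},{"xyz":[-56.7,-35,-8],"spin":-25.9},{"xyz":[-56.7,-35,-8],"spin":-25.9}]' 0
python3 - <<'E'
from h import *
print(T().round(3)); shot('wrist','w1')
E
```

```text
t: 1.95
ee_pos: [629.3, 1.6, 302.4]
orientation: [0.005, -3.14, 0.001]
ft_force: [0.5, 0.3, 0.3]
width: 87.7
[[-1.00000e+00 -3.00000e-03 -1.00000e-03  6.29278e+02]
 [-3.00000e-03  1.00000e+00 -1.00000e-03  1.56100e+00]
 [ 1.00000e-03 -1.00000e-03 -1.00000e+00  3.02357e+02]
 [ 0.00000e+00  0.00000e+00  0.00000e+00  1.00000e+00]]
```

View pics/w1.png

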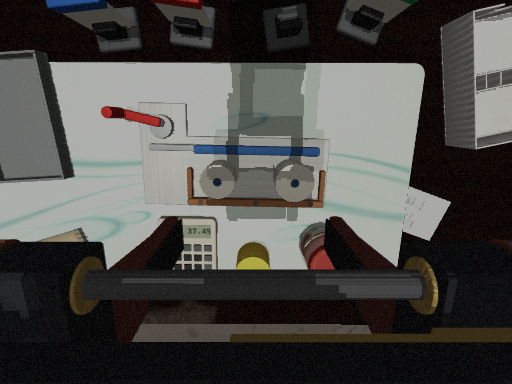

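The wrist view shows the board: roll holes at (217,182) and (295,184), the knob top at (108,113), and the pin at (162,124). The fence's inner edge is at v≈198 and the bar's inner edge at v≈155. The holders line the top edge.

Run:
```python
from h import *
_,C=load('w1')
def p(n,x,y,z): print(n,ray(C,x,y,z).round(0)[:2])
p('b',217,182,65);p('a',295,184,65);p('knob',107,113,68);p('pin',162,125,38)
p('fence in L',200,199,22);p('fence in R',315,199,22);p('bar in',200,155,22);p('bar in R',318,157,22)
p('stopL in',193,180,15);p('stopR in',320,185,15);p('plate corner',328,139,8);p('plate ear',139,103,8);p('ear bl',143,205,8)
p('matL',0,0,0);p('mat corner',424,64,0)
for q in [(46,55),(70,180),(0,52),(0,182)]: p('tray',*q,26)
for q in [(442,25),(446,143),(512,5),(512,147)]: p('bin',*q,61)
```

```text
b [649. -50.]
a [652.  64.]
knob [ 553. -196.]
pin [ 569. -132.]
fence in L [687. -84.]
fence in R [687. 105.]
bar in [615. -81.]
bar in R [618. 105.]
stopL in [657. -95.]
stopR in [665. 113.]
plate corner [591. 123.]
plate ear [ 537. -175.]
ear bl [ 702. -184.]
matL [ 394. -366.]
mat corner [478. 264.]
tray [ 472. -295.]
tray [ 655. -289.]
tray [ 469. -360.]
tray [ 659. -402.]
bin [443. 246.]
bin [593. 277.]
bin [420. 331.]
bin [598. 372.]
```

```bash
python3 -m inch '[{"xyz":[-2,-5.2,2]},{"xyz":[-2,-5.2,6]},{"xyz":[-2,-5.2,11]},{"xyz":[-2,-5.2,16]},{"xyz":[-2,-5.2,20]},{"xyz":[-2,-5.2,24]},{"xyz":[-2,-5.2,27.2]},{"xyz":[-2,-5.2,27.2]},{"xyz":[-2,-5.2,27.2]}]' 0 && python3 -m inch '[{"xyz":[0,0,0]},{"xyz":[0,0,0]},{"xyz":[0,0,0]},{"xyz":[0,0,0]},{"xyz":[0,0,0]},{"xyz":[0,0,0]},{"xyz":[0,0,0]},{"xyz":[0,0,0]}]' 1
```

```text
$[0]: bad value
```

```bash
python3 -m inch '[{"xyz":[-2,-5.2,2],"spin":0},{"xyz":[-2,-5.2,6],"spin":0},{"xyz":[-2,-5.2,11],"spin":0},{"xyz":[-2,-5.2,16],"spin":0},{"xyz":[-2,-5.2,20],"spin":0},{"xyz":[-2,-5.2,24],"spin":0},{"xyz":[-2,-5.2,27.2],"spin":0},{"xyz":[-2,-5.2,27.2],"spin":0},{"xyz":[-2,-5.2,27.2],"spin":0}]' 0 && python3 -m inch '[{"xyz":[0,0,0],"spin":0},{"xyz":[0,0,0],"spin":0},{"xyz":[0,0,0],"spin":0},{"xyz":[0,0,0],"spin":0},{"xyz":[0,0,0],"spin":0},{"xyz":[0,0,0],"spin":0},{"xyz":[0,0,0],"spin":0},{"xyz":[0,0,0],"spin":0}]' 1
```

```text
t: 2.9
ee_pos: [649.3, -50.1, 30.8]
orientation: [0.006, -3.14, 0.001]
ft_force: [0.7, 0.3, 1.0]
width: 87.9
t: 3.7
ee_pos: [649.6, -50.2, 31.3]
orientation: [0.006, -3.141, 0.002]
ft_force: [-2.3, -0.6, 6.4]
width: 50.1
```

```bash
python3 -m inch '[{"xyz":[0,0,-4],"spin":0},{"xyz":[0,0,-8],"spin":0},{"xyz":[-0.5,3,-10],"spin":0},{"xyz":[-1,7,-10],"spin":0},{"xyz":[-2,11,-10],"spin":0},{"xyz":[-3,15,-10],"spin":0},{"xyz":[-4,19,-10],"spin":0},{"xyz":[-4.1,23,-10],"spin":0},{"xyz":[-4.1,24.5,-8],"spin":0},{"xyz":[-4.1,24.5,-5],"spin":0},{"xyz":[-4.1,24.5,-2],"spin":0},{"xyz":[-4.1,24.5,0],"spin":0},{"xyz":[-4.1,24.5,0.7],"spin":0},{"xyz":[-4.1,24.5,0.7],"spin":0},{"xyz":[-4.1,24.5,0.7],"spin":0}]' 1 && python3 -m inch '[{"xyz":[0,0,0],"spin":0},{"xyz":[0,0,0],"spin":0},{"xyz":[0,0,0],"spin":0},{"xyz":[0,0,0],"spin":0},{"xyz":[0,0,0],"spin":0},{"xyz":[0,0,-4],"spin":0},{"xyz":[0,0,-8],"spin":0},{"xyz":[0,0,-12],"spin":0},{"xyz":[0,0,-12],"spin":0}]' 0
```

```text
t: 5.2
ee_pos: [689.8, 194.3, 23.9]
orientation: [0.005, -3.141, 0.002]
ft_force: [-0.1, 0.4, -1.2]
width: 50.3
t: 6.1
ee_pos: [693.7, 195.5, 150.8]
orientation: [-0.005, 3.132, 0.003]
ft_force: [0.7, 0.2, 0.4]
width: 88.0
```

```bash
python3 -m inch '[{"xyz":[1.4,-4.5,0],"spin":0},{"xyz":[2.8,-9,0],"spin":0},{"xyz":[4.2,-13.1,0],"spin":0},{"xyz":[4.2,-13.1,3],"spin":0},{"xyz":[4.2,-13.1,7],"spin":0},{"xyz":[4.2,-13.1,10],"spin":0},{"xyz":[4.2,-13.1,12],"spin":0},{"xyz":[4.2,-13.1,12],"spin":0},{"xyz":[4.2,-13.1,12],"spin":0}]' 0 && python3 -m inch '[{"xyz":[0,0,0],"spin":0},{"xyz":[0,0,0],"spin":0},{"xyz":[0,0,0],"spin":0},{"xyz":[0,0,0],"spin":0},{"xyz":[0,0,0],"spin":0},{"xyz":[0,0,0],"spin":0},{"xyz":[0,0,0],"spin":0},{"xyz":[0,0,0],"spin":0}]' 1
```

```text
t: 7.0
ee_pos: [653.0, 64.6, 29.9]
orientation: [-0.005, 3.133, 0.002]
ft_force: [0.5, -0.2, -0.3]
width: 88.0
t: 7.8
ee_pos: [653.4, 64.5, 30.6]
orientation: [-0.005, 3.132, 0.002]
ft_force: [-0.6, -0.3, 6.6]
width: 55.9
```

```bash
python3 -m inch '[{"xyz":[0,0,-4],"spin":0},{"xyz":[0,0,-8],"spin":0},{"xyz":[1,3,-9],"spin":0},{"xyz":[2.5,7,-9],"spin":0},{"xyz":[4,10,-9],"spin":0},{"xyz":[5.3,13,-8],"spin":0},{"xyz":[5.3,13,-5],"spin":0},{"xyz":[5.3,13,-2],"spin":0},{"xyz":[5.3,13,0],"spin":0},{"xyz":[5.3,13,0.7],"spin":0},{"xyz":[5.3,13,0.7],"spin":0},{"xyz":[5.3,13,0.7],"spin":0}]' 1 && python3 -m inch '[{"xyz":[0,0,0],"spin":0},{"xyz":[0,0,0],"spin":0},{"xyz":[0,0,0],"spin":0},{"xyz":[0,0,0],"spin":0},{"xyz":[0,0,0],"spin":0},{"xyz":[0,0,-4],"spin":0},{"xyz":[0,0,-8],"spin":0},{"xyz":[0,0,-12],"spin":0},{"xyz":[5,-5,-16],"spin":0},{"xyz":[10,-10,-20],"spin":0},{"xyz":[15,-15,-24],"spin":0},{"xyz":[18,-20,-27],"spin":0},{"xyz":[18,-23,-27],"spin":0},{"xyz":[18,-23,-27],"spin":0}]' 0;  python3 - <<'E'
from h import *
print(T().round(3)); shot('wrist','w2')
E
```

```text
t: 9.0
ee_pos: [600.2, 194.4, 23.5]
orientation: [-0.005, 3.132, 0.002]
ft_force: [-0.4, -0.3, -0.7]
width: 56.3
t: 10.4
ee_pos: [431.2, -13.3, 280.4]
orientation: [-0.007, 3.131, 0.002]
ft_force: [0.5, -0.6, -0.5]
width: 87.9
[[-1.00000e+00 -4.00000e-03  1.00000e-02  4.31171e+02]
 [-4.00000e-03  1.00000e+00  1.00000e-03 -1.32750e+01]
 [-1.00000e-02  1.00000e-03 -1.00000e+00  2.80379e+02]
 [ 0.00000e+00  0.00000e+00  0.00000e+00  1.00000e+00]]
```

View pics/w2.png

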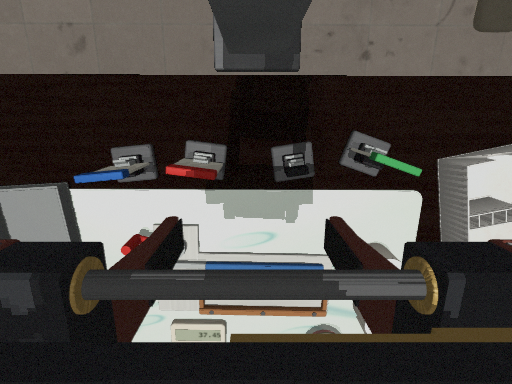

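Four holders are seen: blue rail (75..128,175), red (166..216,172), the empty one (293,162), and green (372..420,163). Next: rail positions from colour masks.

```bash
cat > m.py <<'E'
from h import *
def rail(f,col,z=104,vmax=384,box=None):
    im,C=load(f); h=cv2.cvtColor(im,cv2.COLOR_BGR2HSV); lo=dict(red=(0,4),green=(50,75),blue=(100,125))[col]
    m=((h[...,0]>=lo[0])&(h[...,0]<=lo[1])|((col=='red')&(h[...,0]>175)))&(h[...,1]>150)&(h[...,2]>60)
    m[vmax:]=0; m[:100]=0
    if box: m[:,:box[0]]=0; m[:,box[1]:]=0
    n,l,s,_=cv2.connectedComponentsWithStats(m.astype(np.uint8)); k=1+np.argmax(s[1:,4])
    v,u=np.nonzero(l==k)
    P=np.array([ray(C,a,b,z)[:2] for a,b in zip(u,v)])
    r=cv2.minAreaRect(P.astype(np.float32)); b=cv2.boxPoints(r); e=[b[1]-b[0],b[2]-b[1]]; e=max(e,key=np.linalg.norm)
    L=np.linalg.norm(e); e=e if e[1]>0 else -e
    return np.round(r[0],1),np.round(r[1],1),'rail dir off +y (ccw deg) %.1f'%np.degrees(np.arctan2(-e[0],e[1])),len(u)
E
python3 - <<'E'
from m import *
for c in ('blue','red','green'): print(c,rail('w2',c,vmax=220))
_,C=load('w2')
for q in [(272,146),(312,143),(275,179),(314,176)]: print('h2',ray(C,*q,9).round(0))
for q in [(345,131),(390,145),(375,173)]: print('h3',ray(C,*q,9).round(0))
E
```

```text
blue (array([ 433. , -198.5]), array([11.7, 68.2]), 'rail dir off +y (ccw deg) 5.7', 501)
red (array([427.1, -88. ]), array([62.5, 13.2]), 'rail dir off +y (ccw deg) -7.1', 528)
green (array([406.8, 133.4]), array([7.4, 8.3]), 'rail dir off +y (ccw deg) 64.8', 25)
h2 [405.  17.   9.]
h2 [400.  78.   9.]
h2 [457.  23.   9.]
h2 [452.  85.   9.]
h3 [382. 127.   9.]
h3 [403. 198.   9.]
h3 [447. 180.   9.]
```

```bash
python3 -m inch '[{"xyz":[0.4,-3,0],"spin":9},{"xyz":[0.4,-7.5,0],"spin":18},{"xyz":[0.4,-7.5,0],"spin":26},{"xyz":[0.4,-7.5,0],"spin":34},{"xyz":[0.4,-7.5,0],"spin":42},{"xyz":[0.4,-7.5,0],"spin":50},{"xyz":[0.4,-7.5,0],"spin":58},{"xyz":[0.4,-7.5,0],"spin":66},{"xyz":[0.4,-7.5,0],"spin":74},{"xyz":[0.4,-7.5,3],"spin":82},{"xyz":[0.4,-7.5,6],"spin":90},{"xyz":[0.4,-7.5,9],"spin":97},{"xyz":[0.4,-7.5,9],"spin":97},{"xyz":[0.4,-7.5,13],"spin":97},{"xyz":[0.4,-7.5,16],"spin":97},{"xyz":[0.4,-7.5,18.5],"spin":97},{"xyz":[0.4,-7.5,19.8],"spin":97},{"xyz":[0.4,-7.5,19.8],"spin":97},{"xyz":[0.4,-7.5,19.8],"spin":97}]' 0;python3 - <<'E'
from h import *
print(T().round(3)); shot('wrist','w3')
E
```

```text
t: 12.35
ee_pos: [428.7, -92.8, 85.8]
orientation: [2.341, 2.081, 0.013]
ft_force: [0.1, 0.4, 0.6]
width: 87.7
[[ 1.17000e-01  9.93000e-01  1.20000e-02  4.28652e+02]
 [ 9.93000e-01 -1.17000e-01 -1.00000e-03 -9.27630e+01]
 [-0.00000e+00  1.20000e-02 -1.00000e+00  8.58450e+01]
 [ 0.00000e+00  0.00000e+00  0.00000e+00  1.00000e+00]]
```

View pics/w3.png

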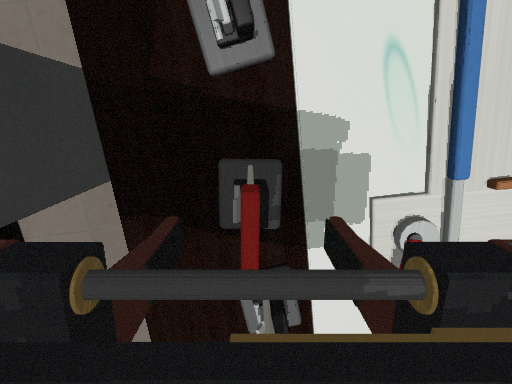

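The red rail sits centred between the fingers (u≈250, finger middle ≈253) and parallel to the pads. I'll close and lift gently.

```bash
python3 -m inch '[{"xyz":[0.4,0,0.4],"spin":0},{"xyz":[0.4,0,0.4],"spin":0},{"xyz":[0.4,0,0.4],"spin":0}]' 0 && python3 -m inch '[{"xyz":[0,0,0],"spin":0},{"xyz":[0,0,0],"spin":0},{"xyz":[0,0,0],"spin":0},{"xyz":[0,0,0],"spin":0},{"xyz":[0,0,0],"spin":0},{"xyz":[0,0,0],"spin":0},{"xyz":[0,0,0],"spin":0},{"xyz":[0,0,0],"spin":0},{"xyz":[0,0,0],"spin":0},{"xyz":[0,0,0],"spin":0}]' 1 && python3 -m inch '[{"xyz":[0,0,-1],"spin":0},{"xyz":[0,0,-2],"spin":0},{"xyz":[0,0,-4],"spin":0},{"xyz":[0,0,-6],"spin":0},{"xyz":[0,0,-8],"spin":0},{"xyz":[0,0,-10],"spin":0},{"xyz":[0,0,-10],"spin":0},{"xyz":[0,0,-10],"spin":0}]' 1;python3 - <<'E'
from h import *
print(T().round(3)); shot('side','s4')
i=cv2.imread('pics/s4.png')[90:270,140:340]
cv2.imwrite('pics/s4c.png',cv2.resize(i,None,fx=2.5,fy=2.5,interpolation=cv2.INTER_CUBIC))
E
```

```text
t: 12.7
ee_pos: [429.7, -88.7, 82.6]
orientation: [2.34, 2.08, 0.015]
ft_force: [-0.0, 0.9, -0.8]
width: 87.7
t: 13.7
ee_pos: [429.5, -88.7, 82.5]
orientation: [2.34, 2.08, 0.014]
ft_force: [-0.1, -0.5, 1.0]
width: 11.5
t: 14.5
ee_pos: [428.2, -88.6, 182.9]
orientation: [2.339, 2.08, 0.015]
ft_force: [-0.7, 0.2, -3.1]
width: 10.2
[[ 1.17000e-01  9.93000e-01  1.50000e-02  4.28191e+02]
 [ 9.93000e-01 -1.17000e-01 -2.00000e-03 -8.85520e+01]
 [-0.00000e+00  1.50000e-02 -1.00000e+00  1.82888e+02]
 [ 0.00000e+00  0.00000e+00  0.00000e+00  1.00000e+00]]
```

View pics/s4c.png

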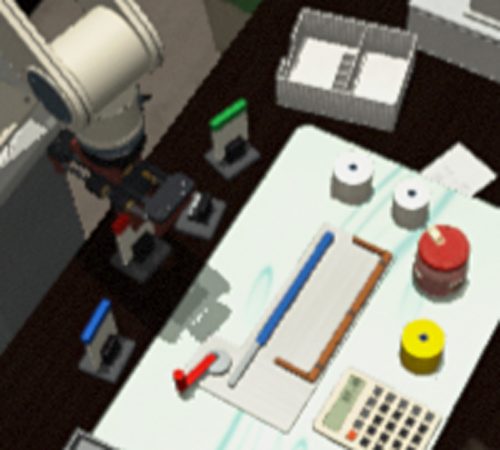

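Holder 1 came up with its ticket (load ≈2.6 N), so it is sound. Both rolls stand clear on the mat. I'll carry it to the left slot of the channel.

```bash
python3 -m inch '[{"xyz":[1.5,1.5,-0.5],"spin":0},{"xyz":[4,5,-0.5],"spin":-2},{"xyz":[7,8.5,-0.5],"spin":-4},{"xyz":[10,12,-0.5],"spin":-6.7},{"xyz":[13,15.5,-0.5],"spin":-6.7},{"xyz":[15.5,18.5,0],"spin":-6.7},{"xyz":[17,20.4,0],"spin":-6.7},{"xyz":[17,20.4,0],"spin":-6.7},{"xyz":[17,20.4,0],"spin":-6.7},{"xyz":[17,20.4,0],"spin":-6.7}]' 1;python3 - <<'E'
from h import *
print(T().round(3)); shot('wrist','w5')
E
```

```text
t: 15.55
ee_pos: [648.6, 55.9, 183.7]
orientation: [2.216, 2.214, 0.009]
ft_force: [0.6, -0.0, -3.0]
width: 9.6
[[ 1.00000e-03  1.00000e+00  1.10000e-02  6.48599e+02]
 [ 1.00000e+00 -1.00000e-03 -2.00000e-03  5.58960e+01]
 [-2.00000e-03  1.10000e-02 -1.00000e+00  1.83745e+02]
 [ 0.00000e+00  0.00000e+00  0.00000e+00  1.00000e+00]]
```

View pics/w5.png

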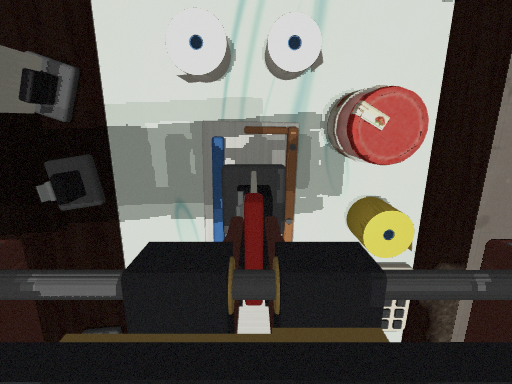

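Run:
```python
from h import *
_,C=load('w5')
def p(n,x,y,z): print(n,ray(C,x,y,z).round(0)[:2])
p('bar in',224,190,22);p('fence in',288,190,22);p('fence in low',288,190,8);p('stop in',260,134,15)
p('base l',222,170,110);p('base r',285,170,110);p('base far edge',255,165,110)
p('rail end',254,195,200)
```

```text
bar in [616.  45.]
fence in [692.  45.]
fence in low [694.  41.]
stop in [659. 110.]
base l [624.  85.]
base r [677.  84.]
base far edge [652.  89.]
rail end [650.  87.]
```

```bash
python3 -m inch '[{"xyz":[0.2,0.3,1],"spin":0},{"xyz":[0.2,0.3,3],"spin":0},{"xyz":[0.2,0.3,5],"spin":0},{"xyz":[0.2,0.3,6.5],"spin":0},{"xyz":[0.2,0.3,7.5],"spin":0},{"xyz":[0.2,0.3,8.2],"spin":0},{"xyz":[0.2,0.3,8.7],"spin":0},{"xyz":[0.2,0.3,8.8],"spin":0},{"xyz":[0.2,0.3,8.8],"spin":0},{"xyz":[0.2,0.3,8.8],"spin":0}]' 1
```

```text
t: 16.6
ee_pos: [653.3, 57.7, 96.9]
orientation: [2.215, 2.213, 0.012]
ft_force: [0.5, 0.1, -3.0]
width: 10.1
```

```bash
python3 -m inch '[{"xyz":[0,0,0.1],"spin":0},{"xyz":[0,0,0.2],"spin":0},{"xyz":[0,0,0.25],"spin":0},{"xyz":[0,0,0.25],"spin":0}]' 1
```

```text
t: 17.0
ee_pos: [654.1, 57.7, 95.4]
orientation: [2.214, 2.212, 0.014]
ft_force: [0.8, -0.8, 4.5]
width: 9.7
```

```bash
python3 -m inch '[{"xyz":[0,0,0],"spin":0},{"xyz":[0,0,0],"spin":0},{"xyz":[0,0,0],"spin":0},{"xyz":[0,0,0],"spin":0},{"xyz":[0,0,0],"spin":0},{"xyz":[0,0,-2],"spin":0},{"xyz":[0,0,-5],"spin":0},{"xyz":[0,0,-9],"spin":0},{"xyz":[-3,-3,-11],"spin":0},{"xyz":[-7,-7,-12],"spin":0},{"xyz":[-10.5,-10.5,-12],"spin":0},{"xyz":[-14,-14,-12],"spin":-3},{"xyz":[-17.5,-17.5,-12],"spin":-5.7},{"xyz":[-20.5,-20,-12],"spin":-5.7},{"xyz":[-23.5,-21.5,-12],"spin":-5.7},{"xyz":[-25.6,-22.1,-12],"spin":-5.7},{"xyz":[-25.6,-22.1,-12],"spin":-5.7},{"xyz":[-25.6,-22.1,-12],"spin":-5.7}]' 0;python3 - <<'E'
from m import *
print(T().round(3)); shot('wrist','w6'); print(rail('w6','blue',box=(150,330)))
E
```

```text
t: 18.8
ee_pos: [431.1, -198.0, 212.7]
orientation: [2.103, 2.318, 0.013]
ft_force: [0.1, -0.1, 0.0]
width: 87.9
[[-9.70000e-02  9.95000e-01  1.40000e-02  4.31143e+02]
 [ 9.95000e-01  9.70000e-02 -2.00000e-03 -1.97952e+02]
 [-3.00000e-03  1.40000e-02 -1.00000e+00  2.12696e+02]
 [ 0.00000e+00  0.00000e+00  0.00000e+00  1.00000e+00]]
(array([ 432.9, -198.6]), array([ 9. , 61.9]), 'rail dir off +y (ccw deg) 5.7', 570)
```

View pics/w6.png

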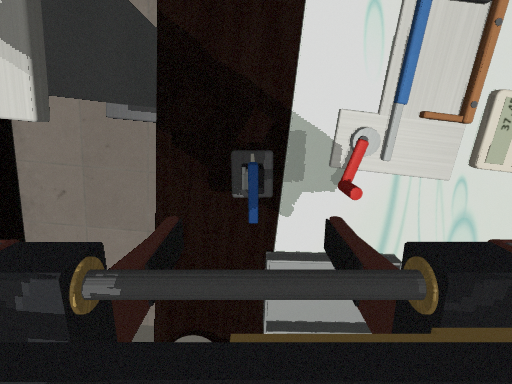

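The blue rail is at (253,190), measured at (433,-199), and is 61.9 mm long as it should be. I'll descend, grip and lift.

```bash
python3 -m inch '[{"xyz":[0,0,4],"spin":0.2},{"xyz":[0,0,8],"spin":0.2},{"xyz":[0,0,11],"spin":0.2},{"xyz":[0,0,12.5],"spin":0.2},{"xyz":[0,0,13],"spin":0.2},{"xyz":[0,0,13],"spin":0.2},{"xyz":[0,0,13],"spin":0.2}]' 0 && python3 -m inch '[{"xyz":[0,0,0],"spin":0},{"xyz":[0,0,0],"spin":0},{"xyz":[0,0,0],"spin":0},{"xyz":[0,0,0],"spin":0},{"xyz":[0,0,0],"spin":0},{"xyz":[0,0,0],"spin":0},{"xyz":[0,0,0],"spin":0},{"xyz":[0,0,0],"spin":0},{"xyz":[0,0,0],"spin":0},{"xyz":[0,0,0],"spin":0}]' 1 && python3 -m inch '[{"xyz":[0,0,-1],"spin":0},{"xyz":[0,0,-2],"spin":0},{"xyz":[0,0,-4],"spin":0},{"xyz":[0,0,-6],"spin":0},{"xyz":[0,0,-8],"spin":0},{"xyz":[0,0,-10],"spin":0},{"xyz":[0,0,-10],"spin":0},{"xyz":[0,0,-10],"spin":0}]' 1;python3 - <<'E'
from h import *
print(T().round(3)); print(go(654,-42))
E
```

```text
t: 19.55
ee_pos: [434.0, -197.5, 83.4]
orientation: [2.104, 2.315, 0.014]
ft_force: [-0.3, 0.2, -0.7]
width: 87.9
t: 20.55
ee_pos: [433.9, -197.4, 83.3]
orientation: [2.104, 2.316, 0.014]
ft_force: [-1.2, 0.2, 1.1]
width: 11.3
t: 21.35
ee_pos: [432.4, -197.3, 183.7]
orientation: [2.104, 2.315, 0.014]
ft_force: [0.0, 0.5, -2.6]
width: 10.0
[[-9.50000e-02  9.95000e-01  1.60000e-02  4.32413e+02]
 [ 9.95000e-01  9.50000e-02 -3.00000e-03 -1.97272e+02]
 [-4.00000e-03  1.60000e-02 -1.00000e+00  1.83706e+02]
 [ 0.00000e+00  0.00000e+00  0.00000e+00  1.00000e+00]]
[13.34 23.54  0.32]
```

```bash
python3 -m inch '[{"xyz":[1,1.5,-0.5],"spin":0},{"xyz":[3,5,-0.5],"spin":0},{"xyz":[5,9,-0.5],"spin":2},{"xyz":[7,12.5,-0.3],"spin":4},{"xyz":[9,16,0],"spin":5.5},{"xyz":[11,19.5,0],"spin":5.5},{"xyz":[12.5,22,0.2],"spin":5.5},{"xyz":[13.3,23.4,0.3],"spin":5.5},{"xyz":[13.3,23.4,0.3],"spin":5.5},{"xyz":[13.3,23.4,0.3],"spin":5.5},{"xyz":[13.3,23.4,0.3],"spin":5.5}]' 1;python3 - <<'E'
from h import *
print(T().round(3)); print(go(654,-42,98))
E
```

```text
t: 22.45
ee_pos: [651.3, -43.4, 183.4]
orientation: [2.214, 2.211, 0.013]
ft_force: [0.1, 0.3, -1.7]
width: 10.0
[[ 1.00000e-03  1.00000e+00  1.50000e-02  6.51258e+02]
 [ 1.00000e+00 -1.00000e-03 -3.00000e-03 -4.34300e+01]
 [-3.00000e-03  1.50000e-02 -1.00000e+00  1.83413e+02]
 [ 0.00000e+00  0.00000e+00  0.00000e+00  1.00000e+00]]
[0.17 0.15 8.54]
```

```bash
python3 -m inch '[{"xyz":[0.1,0.1,2],"spin":0},{"xyz":[0.1,0.1,4],"spin":0},{"xyz":[0.1,0.1,6],"spin":0},{"xyz":[0.1,0.1,7.2],"spin":0},{"xyz":[0.1,0.1,8],"spin":0},{"xyz":[0.1,0.1,8.5],"spin":0},{"xyz":[0.1,0.1,8.6],"spin":0},{"xyz":[0.1,0.1,8.7],"spin":0},{"xyz":[0.1,0.1,8.8],"spin":0},{"xyz":[0.1,0.1,8.8],"spin":0}]' 1
```

```text
t: 23.45
ee_pos: [654.3, -42.7, 96.5]
orientation: [2.213, 2.21, 0.015]
ft_force: [-0.5, 0.2, 0.8]
width: 9.7
```

Holder 4 is down with its load off. I'll release it, rise, and measure the knob for the cam next.

```bash
python3 -m inch '[{"xyz":[0,0,0],"spin":0},{"xyz":[0,0,0],"spin":0},{"xyz":[0,0,0],"spin":0},{"xyz":[0,0,0],"spin":0},{"xyz":[0,0,0],"spin":0},{"xyz":[0,0,-2],"spin":0},{"xyz":[0,0,-5],"spin":0},{"xyz":[0,0,-9],"spin":0},{"xyz":[-3,-2,-12],"spin":0},{"xyz":[-6,-4,-14],"spin":0},{"xyz":[-10,-6,-14],"spin":0},{"xyz":[-14,-8,-14],"spin":0},{"xyz":[-17,-8.5,-14],"spin":0},{"xyz":[-19.5,-8.5,-14],"spin":0},{"xyz":[-19.5,-8.5,-14],"spin":0},{"xyz":[-19.5,-8.5,-14],"spin":0}]' 0;python3 - <<'E'
from h import *
_,C=load('w6')
print('w6 knob',ray(C,355,193,68).round(0),'pin',ray(C,366,137,38).round(0))
print(T().round(3)); shot('wrist','w7')
E
```

```text
t: 25.05
ee_pos: [566.5, -237.3, 235.5]
orientation: [2.215, 2.209, 0.015]
ft_force: [0.7, 0.8, -0.3]
width: 88.1
w6 knob [ 550. -197.   68.] pin [ 563. -135.   38.]
[[ 3.00000e-03  1.00000e+00  1.60000e-02  5.66550e+02]
 [ 1.00000e+00 -3.00000e-03 -2.00000e-03 -2.37296e+02]
 [-2.00000e-03  1.60000e-02 -1.00000e+00  2.35470e+02]
 [ 0.00000e+00  0.00000e+00  0.00000e+00  1.00000e+00]]
```

View pics/w7.png

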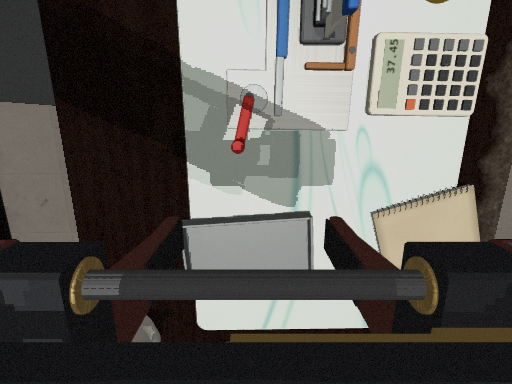

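Run:
```python
from h import *
_,C=load('w7')
k=ray(C,238,146,68);p=ray(C,254,97,38);p2=ray(C,250,102,34);print(k,p,p2,np.linalg.norm((k-p)[:2]))
for q in [(184,222),(313,213)]: print('tray',ray(C,*q,26).round(0))
print(go(k[0],k[1],37))
```

```text
[ 552.32952555 -196.86261888   68.        ] [ 571.60547613 -140.54638216   38.        ] [ 566.72051456 -146.10483504   34.        ] 59.52378339273059
tray [ 473. -306.   26.]
tray [ 654. -294.   26.]
[ 4.02 -1.75 19.81]
```

The knob is at (552,-197) and the pin near (570,-140), 59.5 mm apart against 60 given. Now I'll grasp the knob.

```bash
python3 -m inch '[{"xyz":[2,-1,0],"spin":0},{"xyz":[4,-1.75,3],"spin":0},{"xyz":[4,-1.75,7],"spin":0},{"xyz":[4,-1.75,11],"spin":0},{"xyz":[4,-1.75,15],"spin":0},{"xyz":[4,-1.75,18],"spin":0},{"xyz":[4,-1.75,19.5],"spin":0},{"xyz":[4,-1.75,19.5],"spin":0},{"xyz":[4,-1.75,19.5],"spin":0}]' 0.2 && python3 -m inch '[{"xyz":[0,0,0],"spin":0},{"xyz":[0,0,0],"spin":0},{"xyz":[0,0,0],"spin":0},{"xyz":[0,0,0],"spin":0},{"xyz":[0,0,0],"spin":0},{"xyz":[0,0,0],"spin":0},{"xyz":[0,0,0],"spin":0},{"xyz":[0,0,0],"spin":0},{"xyz":[0,0,0],"spin":0},{"xyz":[0,0,0],"spin":0}]' 1;python3 - <<'E'
from h import *
M=T();p=M[:2,3];c=np.array([570,-140]);print(p,np.linalg.norm(p-c))
a0=np.arctan2(*(p-c)[::-1]); r=60
for a in np.linspace(a0,np.pi-0.08,9): 
    X=c+r*np.array([np.cos(a%(2*np.pi)),np.sin(a)])
    print(round(np.degrees(a%(2*np.pi))),X.round(),go(*X))
print(np.degrees(a0))
E
```

```text
t: 26.0
ee_pos: [553.1, -196.7, 40.9]
orientation: [2.213, 2.211, 0.016]
ft_force: [1.4, 0.3, 1.4]
width: 70.1
t: 27.0
ee_pos: [552.6, -196.7, 40.8]
orientation: [2.213, 2.212, 0.015]
ft_force: [-2.2, -1.6, 1.4]
width: 15.4
[ 552.56087174 -196.71528054] 59.3358765073689
253 [ 552. -197.] [-0.06 -0.02 -0.  ]
288 [ 589. -197.] [-0.03  3.62  0.06]
324 [ 618. -176.] [2.11 6.57 0.1 ]
359 [ 630. -141.] [5.56 7.74 0.11]
34 [ 620. -106.] [9.04 6.7  0.08]
69 [591. -84.] [11.29  3.84  0.03]
105 [555. -82.] [11.47  0.21 -0.02]
140 [ 524. -102.] [ 9.52 -2.86 -0.07]
175 [ 510. -135.] [ 6.15 -4.24 -0.08]
-107.09190565477189
```

```bash
python3 -m inch '[{"xyz":[0.35,-0.85,0],"spin":0},{"xyz":[0.76,-1.7,0],"spin":0},{"xyz":[1.25,-2.3,0],"spin":0},{"xyz":[1.81,-2.86,0],"spin":0},{"xyz":[2.45,-3.3,0],"spin":0},{"xyz":[3.13,-3.7,0],"spin":0},{"xyz":[3.85,-3.97,0],"spin":0},{"xyz":[4.63,-4.17,0],"spin":0},{"xyz":[5.3,-4.24,0],"spin":0},{"xyz":[5.98,-4.26,0],"spin":0},{"xyz":[6.2,-4.24,0],"spin":0},{"xyz":[6.2,-4.24,0],"spin":0},{"xyz":[6.2,-4.24,0],"spin":0}]' 1
```

```text
t: 28.3
ee_pos: [510.2, -134.4, 40.0]
orientation: [2.213, 2.211, 0.015]
ft_force: [-0.4, 1.4, -0.3]
width: 0.7
```

The knob slipped out of the fingers. I'll rise and look.

```bash
python3 -m inch '[{"xyz":[0,0,-4],"spin":0},{"xyz":[0,0,-8],"spin":0},{"xyz":[-3,1,-12],"spin":0},{"xyz":[-7,4,-16],"spin":0},{"xyz":[-10,5,-18],"spin":0},{"xyz":[-10,5,-18],"spin":0},{"xyz":[-10,5,-18],"spin":0}]' 0.2;python3 - <<'E'
from h import *
print(T().round(3)); shot('wrist','w8')
E
```

```text
t: 29.0
ee_pos: [557.9, -235.0, 221.4]
orientation: [2.213, 2.208, 0.017]
ft_force: [-0.2, -0.0, -0.8]
width: 53.1
[[ 2.00000e-03  1.00000e+00  1.80000e-02  5.57883e+02]
 [ 1.00000e+00 -2.00000e-03 -3.00000e-03 -2.34956e+02]
 [-3.00000e-03  1.80000e-02 -1.00000e+00  2.21449e+02]
 [ 0.00000e+00  0.00000e+00  0.00000e+00  1.00000e+00]]
```

View pics/w8.png

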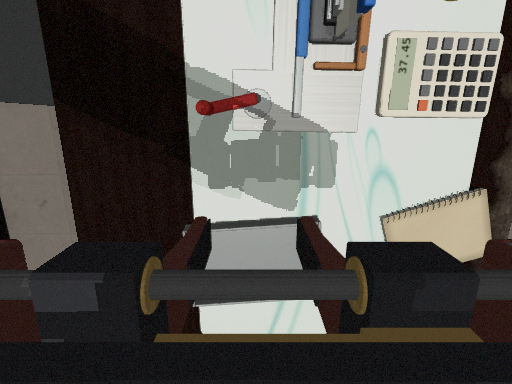

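Run:
```python
from h import *
_,C=load('w8')
k=ray(C,204,107,68);p=ray(C,262,102,35);d=(k-p)[:2];print(k.round(),p.round(),np.linalg.norm(d),np.degrees(np.arctan2(d[1],d[0]))%360)
print(go(k[0]+3,k[1]-30,40),go(k[0]+3,k[1]-8,40))
```

```text
[ 509. -152.   68.] [ 573. -145.   35.] 64.24796033065948 186.21214493940693
[ 5.22 -4.78 17.94] [ 7.42 -4.79 17.93]
```

The knob is now at θ≈186° (cam ≈1.47). I'll finish with a small push from the -y side with the fingers closed.

```bash
python3 -m inch '[{"xyz":[2,-2,0],"spin":0},{"xyz":[4.5,-4.6,2],"spin":0},{"xyz":[4.5,-4.6,6],"spin":0},{"xyz":[4.5,-4.6,10],"spin":0},{"xyz":[4.5,-4.6,14],"spin":0},{"xyz":[4.5,-4.6,17],"spin":0},{"xyz":[4.5,-4.6,17.8],"spin":0},{"xyz":[4.5,-4.6,17.8],"spin":0}]' 1 && python3 -m inch '[{"xyz":[0.7,0,0],"spin":0},{"xyz":[1.4,0,0],"spin":0},{"xyz":[2,0,0],"spin":0},{"xyz":[2.5,0,0],"spin":0},{"xyz":[3,0,0],"spin":0},{"xyz":[3.3,0,0],"spin":0},{"xyz":[3.3,0,0],"spin":0},{"xyz":[3.3,0,0],"spin":0}]' 1
python3 - <<'E'
from h import *
print(T().round(3));
E
```

```text
t: 29.85
ee_pos: [511.7, -187.6, 39.8]
orientation: [2.216, 2.215, 0.013]
ft_force: [-0.8, 0.1, 0.1]
width: 1.3
t: 30.65
ee_pos: [512.0, -155.6, 40.4]
orientation: [2.214, 2.215, 0.012]
ft_force: [-3.3, -9.3, 4.0]
width: 0.6
[[-0.00000e+00  1.00000e+00  1.20000e-02  5.11960e+02]
 [ 1.00000e+00  0.00000e+00 -2.00000e-03 -1.55608e+02]
 [-2.00000e-03  1.20000e-02 -1.00000e+00  4.04260e+01]
 [ 0.00000e+00  0.00000e+00  0.00000e+00  1.00000e+00]]
```

```bash
python3 -m inch '[{"xyz":[-1.5,0,0],"spin":0},{"xyz":[-1.5,0,-4],"spin":0},{"xyz":[-1.5,0,-8],"spin":0},{"xyz":[-1,-1,-12],"spin":0},{"xyz":[2,-3,-15],"spin":0},{"xyz":[6,-6,-18],"spin":4},{"xyz":[10,-8.7,-18],"spin":8},{"xyz":[14,-8.7,-18],"spin":13},{"xyz":[18.5,-8.7,-18],"spin":18},{"xyz":[23,-8.7,-18],"spin":22},{"xyz":[27,-8.7,-18],"spin":22},{"xyz":[30.6,-8.7,-18],"spin":22},{"xyz":[30.6,-8.7,-18],"spin":22},{"xyz":[30.6,-8.7,-18],"spin":22},{"xyz":[30.6,-8.7,-18],"spin":22}]' 0
python3 - <<'E'
from m import *
print(T().round(3)); shot('wrist','w9'); print(rail('w9','green')); shot('side','s9')
a=cv2.imread('pics/w9.png'); b=cv2.imread('pics/s9.png')[110:290,140:340]
b=cv2.resize(b,(427,384),interpolation=cv2.INTER_CUBIC)
i=np.hstack([a,b]); cv2.imwrite('pics/c9.png',cv2.resize(i,(800,int(384*800/i.shape[1]))))
E
```

```text
t: 32.15
ee_pos: [422.6, 149.9, 218.8]
orientation: [2.598, 1.752, 0.014]
ft_force: [-1.0, 0.0, 0.8]
width: 87.7
[[ 3.75000e-01  9.27000e-01  1.20000e-02  4.22607e+02]
 [ 9.27000e-01 -3.75000e-01 -2.00000e-03  1.49880e+02]
 [ 3.00000e-03  1.20000e-02 -1.00000e+00  2.18752e+02]
 [ 0.00000e+00  0.00000e+00  0.00000e+00  1.00000e+00]]
(array([417.1, 163.1]), array([58.2,  9.7]), 'rail dir off +y (ccw deg) -19.2', 332)
```

View pics/c9.png

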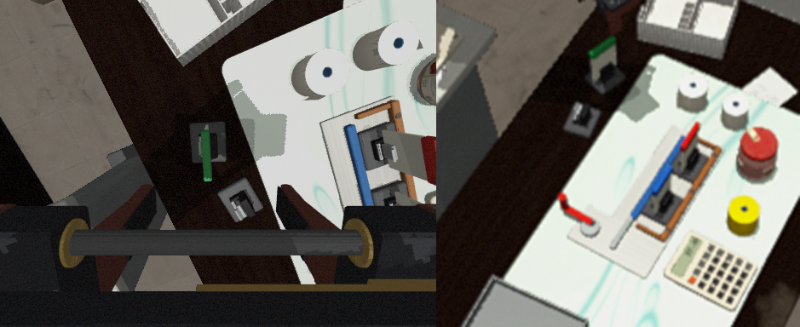

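The cam lever now points to -x with the bar against both holders, and both tickets are upright. The green rail is at wrist crop (206,152), measured at (417,163) with a length of 58 mm.

Run:
```python
from h import *
print(go(417.5,163,82.5))
```

```text
[ 1.01 -1.15 13.62]
```

```bash
python3 -m inch '[{"xyz":[1,-1.15,1],"spin":-2.8},{"xyz":[1,-1.15,5],"spin":-2.8},{"xyz":[1,-1.15,9],"spin":-2.8},{"xyz":[1,-1.15,12],"spin":-2.8},{"xyz":[1,-1.15,13.6],"spin":-2.8},{"xyz":[1,-1.15,13.6],"spin":-2.8},{"xyz":[1,-1.15,13.6],"spin":-2.8}]' 0 && python3 -m inch '[{"xyz":[0,0,0],"spin":0},{"xyz":[0,0,0],"spin":0},{"xyz":[0,0,0],"spin":0},{"xyz":[0,0,0],"spin":0},{"xyz":[0,0,0],"spin":0},{"xyz":[0,0,0],"spin":0},{"xyz":[0,0,0],"spin":0},{"xyz":[0,0,0],"spin":0},{"xyz":[0,0,0],"spin":0},{"xyz":[0,0,0],"spin":0}]' 1 && python3 -m inch '[{"xyz":[0,0,-1],"spin":0},{"xyz":[0,0,-2],"spin":0},{"xyz":[0,0,-4],"spin":0},{"xyz":[0,0,-6],"spin":0},{"xyz":[0,0,-8],"spin":0},{"xyz":[0,0,-10],"spin":0},{"xyz":[0,0,-14],"spin":0},{"xyz":[0,0,-14],"spin":0},{"xyz":[0,0,-14],"spin":0},{"xyz":[0,0,-14],"spin":0}]' 1;python3 - <<'E'
from h import *
print(T().round(3))
_,C=load('w9')
s=512/436  # c9 wrist half scale ~0.852
f=939/800
for q in [(139,0),(182,62),(257,22)]: print(ray(C,q[0]*f,q[1]*f,61).round())
_,S=load('side0')
print('bin bottom', [ray(S,140+x/2.5,90+y/2.5,-5).round() for x,y in [(388,127),(278,108)]])
print('bin top', [ray(S,140+x/2.5,90+y/2.5,61).round() for x,y in [(307,12),(415,38),(397,100),(283,73),(362,20),(343,86)]])
E
```

```text
t: 32.95
ee_pos: [417.7, 162.3, 82.9]
orientation: [2.557, 1.812, 0.013]
ft_force: [0.6, 0.4, -0.3]
width: 87.7
t: 33.95
ee_pos: [417.7, 162.3, 82.9]
orientation: [2.557, 1.812, 0.013]
ft_force: [-0.7, 1.3, -0.2]
width: 11.4
t: 34.95
ee_pos: [415.4, 162.3, 222.5]
orientation: [2.557, 1.812, 0.012]
ft_force: [-1.0, -0.1, -0.7]
width: 10.2
[[ 3.31000e-01  9.43000e-01  1.10000e-02  4.15437e+02]
 [ 9.43000e-01 -3.31000e-01 -2.00000e-03  1.62329e+02]
 [ 1.00000e-03  1.10000e-02 -1.00000e+00  2.22477e+02]
 [ 0.00000e+00  0.00000e+00  0.00000e+00  1.00000e+00]]
[411. 356.  61.]
[430. 276.  61.]
[532. 283.  61.]
bin bottom [array([594., 320.,  -5.]), array([432., 272.,  -5.])]
bin top [array([407., 409.,  61.]), array([574., 441.,  61.]), array([602., 325.,  61.]), array([432., 289.,  61.]), array([488., 435.,  61.]), array([521., 310.,  61.])]
```

Only the ticket's weight came up, so holder 3 is tired. I'll carry the ticket over the organiser's rear compartment and check from above.

```bash
python3 -m inch '[{"xyz":[4,1,0],"spin":-6},{"xyz":[8,2,0],"spin":-13},{"xyz":[12,3,0],"spin":-20},{"xyz":[16,4,0],"spin":-26},{"xyz":[20,5,0],"spin":-30.5},{"xyz":[23,5.5,0],"spin":-30.5},{"xyz":[24.7,5.9,0],"spin":-30.5},{"xyz":[24.7,5.9,0],"spin":-30.5},{"xyz":[24.7,5.9,0],"spin":-30.5}]' 1;python3 - <<'E'
from h import *
print(T().round(3)); shot('wrist','w10')
E
```

```text
t: 35.85
ee_pos: [551.9, 375.1, 221.6]
orientation: [1.989, 2.42, 0.003]
ft_force: [0.4, -0.6, -0.5]
width: 9.6
[[-1.94000e-01  9.81000e-01  8.00000e-03  5.51859e+02]
 [ 9.81000e-01  1.94000e-01 -4.00000e-03  3.75081e+02]
 [-6.00000e-03  7.00000e-03 -1.00000e+00  2.21575e+02]
 [ 0.00000e+00  0.00000e+00  0.00000e+00  1.00000e+00]]
```

View pics/w10.png

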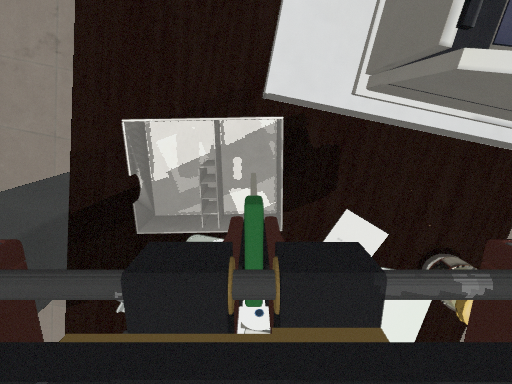

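Run:
```python
from h import *
_,C=load('w10')
P=[ray(C,*q,61)for q in [(283,119),(282,233),(219,119),(219,230),(124,120),(137,232)]]
print(np.round(P)[:,:2])
m=(P[0]+P[1]+P[2]+P[3])/4; print('comp mid',m.round(1)); print(go(m[0],m[1],65))
print('width',np.linalg.norm(P[0]-P[2]),np.linalg.norm(P[0]-P[1]))
```

```text
[[573. 451.]
 [602. 317.]
 [503. 437.]
 [525. 306.]
 [400. 415.]
 [426. 285.]]
comp mid [550.6 377.8  61. ]
[ 0.41 -0.18 15.7 ]
width 71.18000278715577 136.39974133107623
```

The compartment middle at (551,378) is within 5 mm of the tool. I'll lower, release with a partial opening, then go to holder 3.

```bash
python3 -m inch '[{"xyz":[0.4,-0.2,4],"spin":0},{"xyz":[0.4,-0.2,8],"spin":0},{"xyz":[0.4,-0.2,12],"spin":0},{"xyz":[0.4,-0.2,14.5],"spin":0},{"xyz":[0.4,-0.2,15.5],"spin":0},{"xyz":[0.4,-0.2,15.5],"spin":0},{"xyz":[0.4,-0.2,15.5],"spin":0}]' 1 && python3 -m inch '[{"xyz":[0,0,0],"spin":0},{"xyz":[0,0,0],"spin":0},{"xyz":[0,0,0],"spin":0},{"xyz":[0,0,0],"spin":0},{"xyz":[0,0,-3],"spin":0},{"xyz":[0,0,-7],"spin":0},{"xyz":[0,0,-11],"spin":0},{"xyz":[0,0,-15],"spin":0},{"xyz":[-4,-4,-15.5],"spin":-8},{"xyz":[-8,-8,-15.5],"spin":-16},{"xyz":[-12,-11,-15.5],"spin":-24},{"xyz":[-15,-14,-15.5],"spin":-32},{"xyz":[-18,-16,-15.5],"spin":-40},{"xyz":[-19.1,-16.6,-15.5],"spin":-48},{"xyz":[-19.1,-16.6,-15.5],"spin":-56},{"xyz":[-19.1,-16.6,-15.5],"spin":-59.6},{"xyz":[-19.1,-16.6,-15.5],"spin":-59.6},{"xyz":[-19.1,-16.6,-15.5],"spin":-59.6}]' 0.6;python3 - <<'E'
from h import *
print(T().round(3)); shot('wrist','w11'); shot('side','s11')
a=cv2.imread('pics/w11.png'); b=cv2.imread('pics/s11.png')[80:260,140:340]
b=cv2.resize(b,(288,259),interpolation=cv2.INTER_CUBIC); b=np.vstack([b,np.zeros((125,288,3),np.uint8)])
cv2.imwrite('pics/c11.png',np.hstack([a,b]))
E
```

```text
t: 36.6
ee_pos: [551.1, 377.7, 68.4]
orientation: [1.99, 2.419, 0.006]
ft_force: [0.1, 0.1, -0.4]
width: 9.9
t: 38.4
ee_pos: [423.6, 158.8, 223.0]
orientation: [0.527, 3.087, -0.002]
ft_force: [-0.3, 0.1, 0.4]
width: 34.9
[[-9.43000e-01  3.32000e-01  1.00000e-02  4.23602e+02]
 [ 3.32000e-01  9.43000e-01 -3.00000e-03  1.58828e+02]
 [-1.00000e-02  0.00000e+00 -1.00000e+00  2.23004e+02]
 [ 0.00000e+00  0.00000e+00  0.00000e+00  1.00000e+00]]
```

View pics/c11.png

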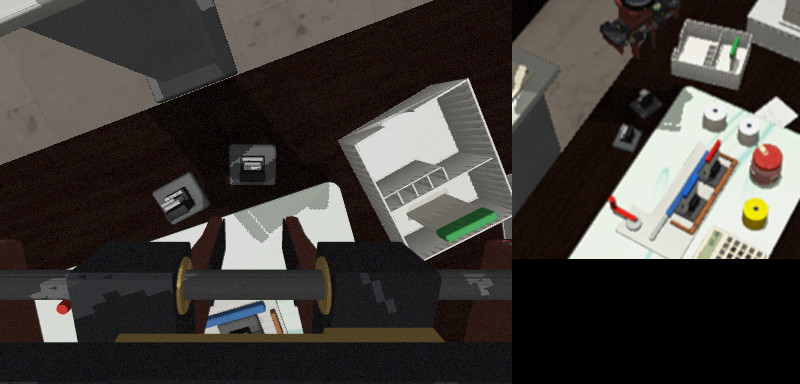

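The green ticket lies inside the organiser at (467,224). Holder 3 stands at (253,165), square to the tool, and holder 2 is at (180,198).

Run:
```python
from h import *
_,C=load('w11')
def f(Q,z): 
    P=[ray(C,*q,z)[:2] for q in Q]; print(np.round(P).tolist(),np.mean(P,0).round(1)); return np.mean(P,0)
b3=f([(230,146),(275,146),(276,184),(230,183)],9)
j3=f([(240,169),(265,169),(265,172),(240,172)],47)
b2=f([(153,187),(192,172),(209,204),(168,223)],9)
print(ray(C,253,170,47)); M=T()
hx=np.array([.943,-.332]); print('grip3 from base',b3+8*hx, go(*(b3+8*hx),16))
```

```text
[[384.0, 142.0], [403.0, 199.0], [453.0, 184.0], [431.0, 125.0]] [417.7 162.4]
[[411.0, 148.0], [421.0, 177.0], [425.0, 176.0], [415.0, 147.0]] [417.9 162. ]
[[401.0, 23.0], [399.0, 81.0], [449.0, 86.0], [456.0, 20.0]] [426.3  52.6]
[417.54937038 162.75938817  47.        ]
grip3 from base [425.23375859 159.72171377] [ 0.08  0.13 20.69]
```

```bash
python3 -m inch '[{"xyz":[0.1,0.1,2],"spin":0},{"xyz":[0.1,0.1,6],"spin":0},{"xyz":[0.1,0.1,10],"spin":0},{"xyz":[0.1,0.1,14],"spin":0},{"xyz":[0.1,0.1,18],"spin":0},{"xyz":[0.1,0.1,20],"spin":0},{"xyz":[0.1,0.1,20.6],"spin":0},{"xyz":[0.1,0.1,20.6],"spin":0},{"xyz":[0.1,0.1,20.6],"spin":0}]' 0.1 && python3 -m inch '[{"xyz":[0,0,0],"spin":0},{"xyz":[0,0,0],"spin":0},{"xyz":[0,0,0],"spin":0},{"xyz":[0,0,0],"spin":0},{"xyz":[0,0,0],"spin":0},{"xyz":[0,0,0],"spin":0},{"xyz":[0,0,0],"spin":0},{"xyz":[0,0,0],"spin":0},{"xyz":[0,0,0],"spin":0},{"xyz":[0,0,0],"spin":0}]' 1 && python3 -m inch '[{"xyz":[0,0,-2],"spin":0},{"xyz":[0,0,-6],"spin":0},{"xyz":[0,0,-10],"spin":0},{"xyz":[0,0,-15],"spin":0},{"xyz":[0,0,-18],"spin":0},{"xyz":[0,0,-18],"spin":0},{"xyz":[0,0,-18],"spin":0}]' 1
python3 - <<'E'
from h import *
print(T().round(3)); print(go(619,-359))
E
```

```text
t: 39.4
ee_pos: [425.6, 159.9, 17.7]
orientation: [0.526, 3.086, -0.001]
ft_force: [0.8, 0.2, -0.5]
width: 79.1
t: 40.4
ee_pos: [425.4, 159.7, 17.7]
orientation: [0.526, 3.086, -0.002]
ft_force: [-0.7, -2.4, 4.7]
width: 31.6
t: 41.1
ee_pos: [423.4, 160.3, 197.5]
orientation: [0.526, 3.086, -0.001]
ft_force: [-0.4, 0.4, -2.5]
width: 31.5
[[-9.43000e-01  3.31000e-01  1.10000e-02  4.23417e+02]
 [ 3.31000e-01  9.44000e-01 -2.00000e-03  1.60295e+02]
 [-1.10000e-02  1.00000e-03 -1.00000e+00  1.97471e+02]
 [ 0.00000e+00  0.00000e+00  0.00000e+00  1.00000e+00]]
[-35.66 -42.51   0.34]
```

```bash
python3 -m inch '[{"xyz":[-1.5,-2,0],"spin":0},{"xyz":[-4.5,-5.5,0],"spin":-2},{"xyz":[-7.5,-9,0],"spin":-5},{"xyz":[-10.5,-12.5,0],"spin":-8},{"xyz":[-13.5,-16,0],"spin":-11},{"xyz":[-16.5,-19.5,0],"spin":-14},{"xyz":[-19.5,-23,0],"spin":-17},{"xyz":[-22.5,-26.5,0],"spin":-20},{"xyz":[-25.5,-30,0],"spin":-22},{"xyz":[-28.5,-33.5,0],"spin":-22},{"xyz":[-31.5,-37,0],"spin":-22},{"xyz":[-34,-40.5,0.2],"spin":-22},{"xyz":[-35.5,-42.5,0.3],"spin":-22},{"xyz":[-35.5,-42.5,0.3],"spin":-22},{"xyz":[-35.5,-42.5,0.3],"spin":-22},{"xyz":[-35.5,-42.5,0.3],"spin":-22}]' 1
python3 - <<'E'
from h import *
print(T().round(3)); im,C=shot('wrist','w12')
h=cv2.cvtColor(cv2.imread('pics/w12.png'),cv2.COLOR_BGR2HSV)
E
```

```text
t: 42.7
ee_pos: [616.6, -356.9, 195.7]
orientation: [-0.073, 3.132, -0.001]
ft_force: [0.3, 0.2, -2.4]
width: 31.6
[[-9.99000e-01 -4.70000e-02  8.00000e-03  6.16612e+02]
 [-4.70000e-02  9.99000e-01 -0.00000e+00 -3.56854e+02]
 [-8.00000e-03 -1.00000e-03 -1.00000e+00  1.95707e+02]
 [ 0.00000e+00  0.00000e+00  0.00000e+00  1.00000e+00]]
```

View pics/w12.png

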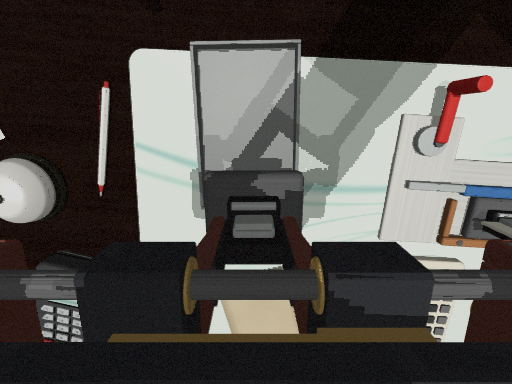

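Run:
```python
from h import *
_,C=load('w12')
A,B=ray(C,192,43,26),ray(C,299,41,26); L,R=ray(C,200,165,26),ray(C,297,165,26)
print(A.round(),B.round(),L.round(),R.round()); m=(A+B)/2; e=(B-A)[:2]; ex=np.array([e[1],-e[0]])/np.hypot(*e)
c=m[:2]+95*ex; print('len',np.hypot(*e),'centre',c,'x dir',ex)
for s in (45,-43): print(s,c+ex*(s+8),go(*(c+ex*(s+8)),26))
```

```text
[ 474. -428.   26.] [ 467. -313.   26.] [ 606. -419.   26.] [ 600. -304.   26.]
len 114.50643250550976 centre [ 565.40673584 -364.37592686] x dir [0.99797608 0.06359052]
45 [ 618.29946782 -361.00562955] [ 0.04 -0.4  17.05]
-43 [ 530.47757321 -366.6015949 ] [ 8.84 -0.55 16.97]
```

```bash
python3 -m inch '[{"xyz":[0,-0.4,3],"spin":-0.9},{"xyz":[0,-0.4,7],"spin":-0.9},{"xyz":[0,-0.4,11],"spin":-0.9},{"xyz":[0,-0.4,14],"spin":-0.9},{"xyz":[0,-0.4,16],"spin":-0.9},{"xyz":[0,-0.4,16.7],"spin":-0.9},{"xyz":[0,-0.4,16.9],"spin":-0.9},{"xyz":[0,-0.4,17],"spin":-0.9},{"xyz":[0,-0.4,17],"spin":-0.9}]' 1
```

```text
t: 43.65
ee_pos: [619.7, -361.5, 28.1]
orientation: [-0.099, 3.129, -0.004]
ft_force: [-0.0, -1.2, -2.7]
width: 31.8
```

```bash
python3 -m inch '[{"xyz":[0,0,0.1],"spin":0},{"xyz":[0,0,0.2],"spin":0},{"xyz":[0,0,0.25],"spin":0},{"xyz":[0,0,0.25],"spin":0}]' 1
```

```text
t: 44.05
ee_pos: [620.3, -362.0, 26.8]
orientation: [-0.098, 3.127, -0.005]
ft_force: [-0.8, -0.6, 6.5]
width: 31.9
```

```bash
python3 -m inch '[{"xyz":[0,0,0],"spin":0},{"xyz":[0,0,0],"spin":0},{"xyz":[0,0,0],"spin":0},{"xyz":[0,0,0],"spin":0},{"xyz":[0,0,-3],"spin":0},{"xyz":[0,0,-7],"spin":0},{"xyz":[0,0,-12],"spin":0},{"xyz":[1.5,4,-16],"spin":0},{"xyz":[3,8,-18],"spin":0},{"xyz":[5,13,-18],"spin":0},{"xyz":[7,18,-18],"spin":0},{"xyz":[9,22.5,-18],"spin":-1},{"xyz":[11,27,-18],"spin":-1},{"xyz":[12.5,31.5,-18],"spin":-1},{"xyz":[14,36,-18],"spin":-1},{"xyz":[15.5,40,-18],"spin":-1},{"xyz":[16.3,42.5,-18],"spin":-1},{"xyz":[16.3,42.5,-18],"spin":-1},{"xyz":[16.3,42.5,-18],"spin":-1}]' 0.5;python3 - <<'E'
from h import *
print(T().round(3)); im,C=shot('wrist','w13')
g=cv2.cvtColor(im,cv2.COLOR_RGB2GRAY)
x0,y0,x1,y1=200,100,310,230
c=g[y0:y1,x0:x1]
h=cv2.cvtColor(im,cv2.COLOR_RGB2HSV)[y0:y1,x0:x1]
m=((h[...,1]<70)&(c>45)&(c<140)).astype(np.uint8)
n,l,s,ce=cv2.connectedComponentsWithStats(m); 
for k in np.argsort(-s[1:,4])[:3]+1: print(s[k],ce[k])
k=1+np.argmax(s[1:,4]); v,u=np.nonzero(l==k); r=cv2.minAreaRect(np.stack([u+x0,v+y0],1).astype(np.float32)); print(r)
P=np.array([ray(C,*q,9)[:2] for q in cv2.boxPoints(r)]);print(P.round(),P.mean(0),np.linalg.norm(np.diff(P,axis=0),axis=1))
for row in c[::5,::3]: print(''.join(' .:-=+*#%@'[min(9,p//26)] for p in row))
E
```

```text
t: 45.95
ee_pos: [428.9, 52.8, 203.4]
orientation: [-0.129, 3.126, -0.006]
ft_force: [0.1, -1.2, -0.0]
width: 43.7
[[-9.97000e-01 -8.20000e-02  1.30000e-02  4.28881e+02]
 [-8.20000e-02  9.97000e-01 -3.00000e-03  5.27920e+01]
 [-1.30000e-02 -4.00000e-03 -1.00000e+00  2.03401e+02]
 [ 0.00000e+00  0.00000e+00  0.00000e+00  1.00000e+00]]
[ 25  50  51  44 926] [50.4362851  67.57451404]
[ 39  63  24  15 171] [50.54385965 71.60818713]
[  3 101 107  10 152] [ 53.625      104.76315789]
((250.75582885742188, 171.3264617919922), (41.10932922363281, 48.855674743652344), 85.60128784179688)
[[407.  16.]
 [398.  77.]
 [451.  86.]
 [461.  23.]] [429.15422088  50.38244213] [61.76412245 53.68635804 64.21918831]
                                     
                                     
                                     
                                     
                                     
                                     
                                     
                                     
                                     
                                     
               ..........            
         :------..----.--            
         :=--------------            
         :----***###*:---.           
         .:.. -+**** ...-.           
         .... ------  ....           
          ...         ....           
          :..         :...           
          ::: ....::::....           
                                     
=:..                                 
+++++++++++++*+=+**+=-:..            
++++++++++++++++++*+++++++++++++++++=
%+++%%+*+++++++++++++++++++++++++++++
%....:=+++++++++++++++++++++++ .....%
..... =+++++++++++++++++++++++  ....:
```

Holder 2's base is measured at (429,50), 54×63 mm against the given 56×64, and yawed about 8.5°, so it is still where it was. I'll grasp it.

```bash
python3 -m inch '[{"xyz":[-0.6,-0.2,2],"spin":-4},{"xyz":[-0.6,-0.2,6],"spin":-4},{"xyz":[-0.6,-0.2,10],"spin":-4},{"xyz":[-0.6,-0.2,14],"spin":-4},{"xyz":[-0.6,-0.2,17],"spin":-4},{"xyz":[-0.6,-0.2,18.2],"spin":-4},{"xyz":[-0.6,-0.2,18.6],"spin":-4},{"xyz":[-0.6,-0.2,18.6],"spin":-4},{"xyz":[-0.6,-0.2,18.6],"spin":-4}]' 0.1 && python3 -m inch '[{"xyz":[0,0,0],"spin":0},{"xyz":[0,0,0],"spin":0},{"xyz":[0,0,0],"spin":0},{"xyz":[0,0,0],"spin":0},{"xyz":[0,0,0],"spin":0},{"xyz":[0,0,0],"spin":0},{"xyz":[0,0,0],"spin":0},{"xyz":[0,0,0],"spin":0},{"xyz":[0,0,0],"spin":0},{"xyz":[0,0,0],"spin":0}]' 1 && python3 -m inch '[{"xyz":[0,0,-2],"spin":0},{"xyz":[0,0,-6],"spin":0},{"xyz":[0,0,-10],"spin":0},{"xyz":[0,0,-15],"spin":0},{"xyz":[0,0,-18],"spin":0},{"xyz":[0,0,-18],"spin":0},{"xyz":[0,0,-18],"spin":0}]' 1
python3 - <<'E'
from h import *
print(T().round(3)); print(go(530.5,-366.6))
E
```

```text
t: 46.9
ee_pos: [439.0, 50.0, 18.6]
orientation: [-0.235, 3.117, -0.007]
ft_force: [1.0, -0.0, -0.7]
width: 79.1
t: 47.9
ee_pos: [438.9, 50.0, 18.6]
orientation: [-0.235, 3.118, -0.006]
ft_force: [-1.2, 0.7, 2.1]
width: 31.3
t: 48.6
ee_pos: [435.8, 50.5, 198.3]
orientation: [-0.235, 3.117, -0.007]
ft_force: [0.1, -0.5, -3.3]
width: 31.9
[[-9.89000e-01 -1.50000e-01  1.60000e-02  4.35766e+02]
 [-1.50000e-01  9.89000e-01 -3.00000e-03  5.04880e+01]
 [-1.50000e-02 -5.00000e-03 -1.00000e+00  1.98276e+02]
 [ 0.00000e+00  0.00000e+00  0.00000e+00  1.00000e+00]]
[ -3.12 -42.66   0.28]
```

```bash
python3 -m inch '[{"xyz":[0,-2,0],"spin":0},{"xyz":[0,-6,0],"spin":1},{"xyz":[0,-10.5,0],"spin":2},{"xyz":[-0.5,-15,0],"spin":3},{"xyz":[-1,-19.5,0],"spin":4},{"xyz":[-1.5,-24,0],"spin":5},{"xyz":[-2,-28.5,0],"spin":5},{"xyz":[-2.5,-33,0.2],"spin":5},{"xyz":[-3,-37,0.2],"spin":5},{"xyz":[-3.1,-41,0.3],"spin":5},{"xyz":[-3.1,-42.7,0.3],"spin":5},{"xyz":[-3.1,-42.7,0.3],"spin":5},{"xyz":[-3.1,-42.7,0.3],"spin":5},{"xyz":[-3.1,-42.7,0.3],"spin":5}]' 1
python3 - <<'E'
from h import *
print(T().round(3)); print(go(528.5,-366,28))
E
```

```text
t: 50.0
ee_pos: [529.7, -365.3, 196.9]
orientation: [-0.1, 3.126, -0.003]
ft_force: [-0.2, 0.8, -2.8]
width: 31.6
[[-9.98000e-01 -6.40000e-02  1.40000e-02  5.29671e+02]
 [-6.40000e-02  9.98000e-01 -1.00000e-03 -3.65282e+02]
 [-1.40000e-02 -2.00000e-03 -1.00000e+00  1.96902e+02]
 [ 0.00000e+00  0.00000e+00  0.00000e+00  1.00000e+00]]
[ 0.36 -0.03 16.89]
```

```bash
python3 -m inch '[{"xyz":[0.3,0,3],"spin":0},{"xyz":[0.3,0,7],"spin":0},{"xyz":[0.3,0,11],"spin":0},{"xyz":[0.3,0,14],"spin":0},{"xyz":[0.3,0,16],"spin":0},{"xyz":[0.3,0,16.6],"spin":0},{"xyz":[0.3,0,16.9],"spin":0},{"xyz":[0.3,0,17],"spin":0},{"xyz":[0.3,0,17.05],"spin":0},{"xyz":[0.3,0,17.05],"spin":0}]' 1
```

```text
t: 51.0
ee_pos: [529.8, -366.1, 27.6]
orientation: [-0.1, 3.124, -0.005]
ft_force: [1.1, 0.6, 0.1]
width: 32.0
```

```bash
python3 -m inch '[{"xyz":[0,0,0.06],"spin":0},{"xyz":[0,0,0.06],"spin":0}]' 1 && python3 -m inch '[{"xyz":[0,0,0],"spin":0},{"xyz":[0,0,0],"spin":0},{"xyz":[0,0,0],"spin":0},{"xyz":[0,0,0],"spin":0},{"xyz":[0,0,-3],"spin":0},{"xyz":[0,0,-7],"spin":0},{"xyz":[0,0,-12],"spin":0},{"xyz":[1.5,4,-16],"spin":0},{"xyz":[3,8,-20],"spin":0},{"xyz":[4,12,-24],"spin":0},{"xyz":[5,16,-27],"spin":0},{"xyz":[5,20,-27],"spin":0},{"xyz":[5,24,-27],"spin":0},{"xyz":[5,26,-27],"spin":0},{"xyz":[5,26,-27],"spin":0},{"xyz":[5,26,-27],"spin":0}]' 0.5;python3 - <<'E'
from h import *
print(T().round(3)); shot('side','sF'); shot('wrist','wF'); shot('scene','cF')
s=cv2.resize(cv2.imread('pics/sF.png')[90:330,140:340],(500,600),interpolation=cv2.INTER_CUBIC)
w=cv2.resize(cv2.imread('pics/wF.png'),(300,225)); c=cv2.resize(cv2.imread('pics/cF.png')[150:350,150:400],(300,240),interpolation=cv2.INTER_CUBIC)
cv2.imwrite('pics/final.png',np.hstack([s,np.vstack([w,c,np.zeros((135,300,3),np.uint8)])]))
E
```

```text
t: 51.2
ee_pos: [530.1, -366.4, 27.7]
orientation: [-0.1, 3.123, -0.006]
ft_force: [0.3, -1.3, -0.5]
width: 31.9
t: 52.8
ee_pos: [459.3, -109.3, 295.9]
orientation: [-0.102, 3.123, -0.006]
ft_force: [0.5, 0.1, 1.1]
width: 44.0
[[-9.98000e-01 -6.50000e-02  1.70000e-02  4.59328e+02]
 [-6.50000e-02  9.98000e-01 -4.00000e-03 -1.09336e+02]
 [-1.70000e-02 -5.00000e-03 -1.00000e+00  2.95918e+02]
 [ 0.00000e+00  0.00000e+00  0.00000e+00  1.00000e+00]]
```

View pics/final.png

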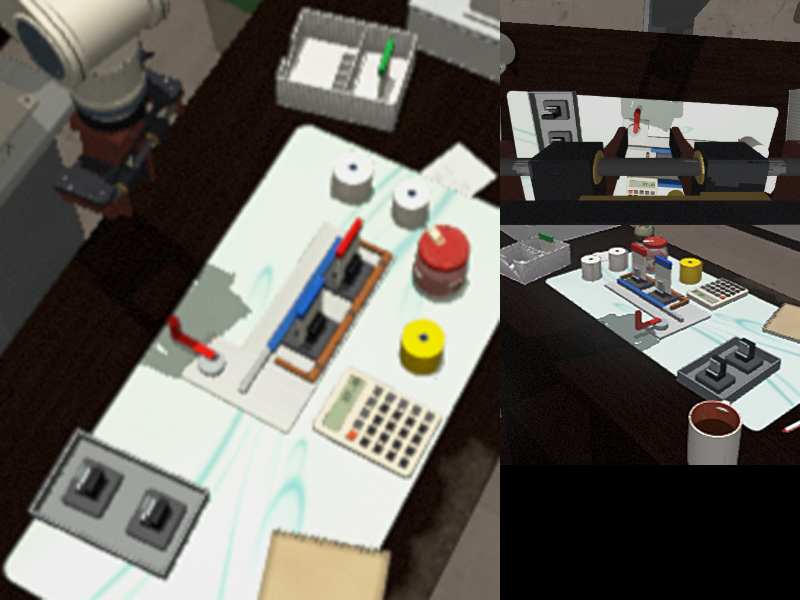

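The final views show both holders upright in the tray, both sound holders clamped in the channel, and both rolls on the mat. The green ticket is in the organiser, and the jar, calculator and yellow roll are unmoved. One numeric check of the cam and ticket depth, then I hand in.

Run:
```python
from h import *
_,C=load('sF')
P=lambda x,y,z: ray(C,140+x/2.5,90+y/2.5,z)
k=P(174,321,68);p=P(212,360,38);d=(k-p)[:2];print('knob',k.round(),p.round(),np.hypot(*d),'cam',np.radians(270-np.degrees(np.arctan2(d[1],d[0]))%360))
for n,q in dict(red=[(336,250),(361,222)],blue=[(297,312),(326,280)]).items(): print(n,[P(*a,124).round() for a in q])
```

```text
knob [ 509. -140.   68.] [ 572. -153.   38.] 64.49100168624747 cam 1.7766270405267397
red [array([658.,  26., 124.]), array([667.,  79., 124.])]
blue [array([657., -77., 124.]), array([668., -19., 124.])]
```

```bash
python3 -c "
from workcell import ctrl; print(ctrl.close_job())"
```

```text
the job is handed in; nothing more can be done
None
```

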